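# Fold out the crank and clamp the source cassette on its inlet port

## Task

On the clamping stand, swing the wheel's folding handle out until it stands upright and crank clockwise (seen from above) until the cassette's nose is driven home on the seat inside the port block and the crank goes clearly stiff: firmly clamped, but not forced. Then, leaving it clamped, fold the handle back down fully home over the wheel and let go. Leave the other things on the bench where they lie.

Things in the scene. Friction and masses are not known exactly. Their poses are not given: they have to be found in the camera images.
- wheel_centre (a point): Centre of the flat top face of the handwheel, a level aluminium disc of 124 mm diameter and 12 mm thickness that turns about the vertical axis on top of the stand's white 130 x 130 x 80 mm housing. Its top face is 107 mm above the bench. x axis: from the centre to the handle's hinge.
- handwheel (a joint): Turn of the handwheel in rad; grows clockwise seen from above, and clockwise drives the pusher towards the port, 24 mm a turn (between about 0.5 and 1.7 turns are needed). It starts between -1 and 1. Running free it needs 0.3 N m: 4 to 6 N sideways at the handle (3 to 4 N while paused). It stays where it is left, also when clamped.
- handle_hinge (a point): The folding handle's hinge point, on the wheel 50 mm from its axis and 18 mm above its top face, between two small steel lugs. The hinge axis is level and tangential to the wheel. x axis as wheel_centre.
- handle (a joint): Fold angle of the handle in rad: 0 = folded, lying level over the wheel and pointing from the hinge across the wheel's centre; 1.571 = out against its stop, standing upright over the hinge. A stiff hinge (0.06 N m, about 1 N at the end): it stays at any angle.
- handle_grip (a point): Point on the axis of the handle, 56 mm from the hinge (20 mm from the free end). The handle's black grip is a round sleeve of 18 mm diameter, from 12 to 76 mm from the hinge, that spins freely about its own axis, so that a hand that holds it need not turn while cranking. Folded, its axis lies 18 mm above the wheel's top face, so that 9 mm are free below it.
- pusher_face (a point): Centre of the face of the steel pusher (46 mm wide, 44 mm high) that the wheel drives along the bed towards the port. Once pusher, cassette and seat touch, the push needed at the handle climbs by about 1 N for each 13 N of clamping force (23 N per 0.1 rad of wheel: its face is sprung at 60 N/mm): 4.5 N above free running is well clamped; 9 N above is too much.
- cassette: The source cassette: loose aluminium block 50 x 60 x 45 mm (x, y, z) with a steel nose of 18 mm diameter, 20 mm long, on its +y face; 0.35 kg. Origin at the centre of its underside. It lies on the stand's bed, between two guide rails with 3 mm play a side, pusher behind it and port before it (+y).
- port: The port block: dark steel 80 x 40 x 75 mm (x, y, z) with a 28 mm bore for the nose, fixed on the far end of the bed, its distance differing from time to time. A seat deep in the bore stops the nose; it cannot be seen or measured, only felt: its depth differs from run to run. Origin at the centre of its underside, on the bed 30 mm above the bench; the face towards the cassette lies at y = -20 mm.
- port_face (a point): Centre of the port block's bore, in the face towards the cassette.
- cassette_front (a point): Centre of the cassette's front (+y) face at the root of the nose. When the nose sits on the hidden seat, this face still stands 2 to 12 mm short of the port face.
- spare: Bystander: a spare cassette like the first, loose on the bench. Origin under its centre.
- spanner: Bystander: steel spanner lying on the bench.
- beaker: Bystander: glass beaker, 70 mm across, 80 mm tall.
- jar: Bystander: amber jar with a white cap, 52 mm across, 70 mm tall.
- driver: Bystander: screwdriver lying on the bench.
- dish: Bystander: white open parts dish, 110 x 80 x 30 mm.
- ferrule: Bystander: brass ring, 28 mm across, 14 mm tall.
Things that resemble listed ones, but are neither listed nor needed, are in the scene too. What is shaped like the cassette but blue is not meant.

How it is judged:
By the outcome, as a careful person would: the job done as asked, in the order asked, and still so for the second after the job is handed in, with the robot touching nothing.
It also fails if it takes over 72 s, if anything falls off the work surface, if the arm or the gripper's body presses on something with over 40 N, if the wrist force passes 120 N, or if a joint passes its speed limit or range.

## Robot

A 6-joint arm with a two-finger parallel gripper is mounted at the origin on the work surface. World frame = base frame: x ahead of the robot, y to its left, z up, the work surface at z = 0. Lengths are in m, angles in rad, forces in N, time in s.
With the tool pointing down it reaches from about 0.425 to 0.95 m from the base axis. Payload 3.5 kg.
Tool frame: the origin (TCP) lies on the centre line of the jaws, within the pads' length; the fingertips stand ahead of it and the grasp point (between the pads) lies 11 mm behind it (tips_ahead is the z of the fingertips in the tool frame, in m); z points along the fingers, y is the direction in which the jaws open and shut (so a half turn about z gives the same grasp; the last joint's range is limited). The gripper opens to 85 mm and grips with 20 to 120 N. Pads are 22 mm wide; open, the fingers measure 114 mm over their backs; the gripper's body (76 mm by 85 mm) begins 54 mm behind the grasp point. The pads swing forward as they close: fully open they stand 13 mm farther back than shut.
Start: joints at [1.117, 0.286, 1.577, -0, 1.279, -0.15], TCP at [0.202, 0.644, 0.239] pointing down, gripper open.
Joint ranges: [-2.77, 2.77], [-0.9, 2.22], [0.21, 2.48], [-1.53, 4.67], [0.24, 2.81], [-2.84, 2.84]. Speed limits (rad/s): [2.79, 2.79, 3.14, 3.14, 3.14, 3.14].

## Interface

Orientations are given as a unit quaternion [x, y, z, w].
In Python, from plant import * gives the robot as it stands. The module is installed in compiled form; this text tells all that it offers.
- The arm moves only by the tool move_arm, never from a script. Its arguments are lists of equal length, an entry for each row: "linear": the shift along the world's x, y, z in m, a list of three; "twist": the turn, a rotation vector about the world's x, y, z in degrees, a list of three. A call has 1 to 20 rows; each row shifts and turns the pose as measured when the row begins; what a row does not reach is not made up. A row lasts 1/12 s, in which the tool goes at most 41.7 mm and 7.16 degrees, less where a joint would pass 70% of its speed; a pose out of reach is approached as far as the arm can. A call is refused whole if a number of a shift passes 0.0417 or a number of a turn 7.16, either way. A call with a gripper value outside its range is refused whole. "grip" is the opening, from 0 (shut) to 1 (fully open), set as the call begins (left out, the last holds). The fingers move at their own pace and stop on an object; "force" is the grip in N (left out, the last holds). Time passes only in rows, so rows that do not move let the fingers close. It gives the time, the measured TCP pose, the force and the opening at its end, in the units of the state.
- get_state(): the state, without advancing time (a new reading comes with each control period).
- read_camera(name): name is "scene" or "top"; returns a dict with "img" (480x640x3 uint8, blue, green, red), "depth" (480x640 float32, m along the optical axis (not along the pixel's ray), 0 where there is no reading), "fx", "fy", "cx", "cy" (pixels), "dist" ([k1, k2, p1, p2, k3] as OpenCV has them; the pictures are not rectified), "rvec" (rotation vector, rad) and "tvec" (3), from world to camera coordinates, as OpenCV has them. Camera axes: x right, y down, z forward; pixel columns grow to the right and rows downward; lengths in m; the calibration is good to about 2 mm. A picture is of the moment at which its call begins.
- sign_off(): hands the job in, once; it reports no verdict.
The state is a dict: "time": time; "qpos": joint angles; "dq": joint speeds; "joint_efforts": joint torques, N m; "eef_pos": TCP position; "tcp_rot": TCP orientation; "contact_force": force on the tool from outside, world axes, zero at the start; "wrist_torque": the same for the moment, N m; "opening": opening from 0.0 (shut) to 1.0 (fully open).
Only numpy, scipy, OpenCV 4.12 (cv2) and the standard library are available. Lean on these libraries where they do the work, as an engineer would, in place of code of your own. Each camera call takes 0.05 s, during which the arm holds its last target.

## Working session

There is one attempt and no reset: what is moved stays moved. The work goes in short steps, Python scripts to look and compute and a tool call to move; the robot and the scene stay as the last step left them, time stands still between calls to the robot, and variables do not carry over. Pictures are saved under pics/ and viewed, and the job is handed in when it is done.

Besides the shell and the picture viewer there is one more tool, called after ">>>" as a command line: name --argument value ..., lists and objects as JSON in quotes. move_arm: Moves the arm, as the interface text tells. Its arguments: {"type":"object","properties":{"linear":{"type":"array","items":{"type":"array","items":{"type":"number"}}},"twist":{"type":"array","items":{"type":"array","items":{"type":"number"}}},"grip":{"type":"number"},"force":{"type":"number"}},"required":["linear","twist"]}

```bash
mkdir -p pics; cat > h.py <<'E'
from plant import *
import numpy as np, cv2
def snap(n,fn=None):
    c=read_camera(n)
    if fn: cv2.imwrite('pics/'+fn,c['img'])
    np.savez(''+n+'.npz',**c)
    return c
def ray(c,u,v):
    K=np.array([[c['fx'],0,c['cx']],[0,c['fy'],c['cy']],[0,0,1]],float)
    p=cv2.undistortPoints(np.array([[[u,v]]],float),K,np.array(c['dist'],float))[0,0]
    R,_=cv2.Rodrigues(np.array(c['rvec'],float)); t=np.array(c['tvec'],float).ravel()
    return -R.T@t, R.T@np.array([p[0],p[1],1.])
def onz(c,u,v,z):
    o,d=ray(c,u,v); return o+d*(z-o[2])/d[2]
def dep(c,u,v):
    o,d=ray(c,u,v); return o+d*float(c['depth'][int(v),int(u)])
def proj(c,P):
    K=np.array([[c['fx'],0,c['cx']],[0,c['fy'],c['cy']],[0,0,1]],float)
    return cv2.projectPoints(np.array(P,float).reshape(-1,1,3),np.array(c['rvec'],float),np.array(c['tvec'],float),K,np.array(c['dist'],float))[0].reshape(-1,2)
E
python3 - <<'E'
from h import *
print(get_state())
for n in('scene','top'):
    c=snap(n,n+'0.png'); print(n,ray(c,320,240),c['fx'])
E
```

```text
{'time': 0.0, 'qpos': array([ 1.11699538e+00,  2.87170594e-01,  1.57815673e+00, -2.58591876e-05,
        1.27858090e+00, -1.49974088e-01]), 'dq': array([-0.00080363,  0.00208455, -0.00022985, -0.00043475, -0.00111984,
       -0.00078866]), 'joint_efforts': array([ 5.63388312e-04, -4.05997288e+01, -2.92617667e+01, -1.49749030e-04,
        6.04251181e-03, -2.24301226e-05]), 'eef_pos': array([0.20162567, 0.64352718, 0.23795483]), 'tcp_rot': array([ 1.51326004e-01,  9.88483232e-01, -1.10910996e-03, -3.32419636e-04]), 'contact_force': array([ 0.01680816, -0.70808638,  0.56306315]), 'wrist_torque': array([-0.0143752 , -0.01142526, -0.06645656]), 'opening': 1.000543812032835}
scene (array([ 1.28056104, -0.77830471,  0.80389241]), array([-0.55751596,  0.62670988, -0.54490664])) 511.55412032181044
top (array([0.359525  , 0.00808735, 1.2106155 ]), array([ 0.16352695, -0.01192849, -0.98648803])) 522.4394877923926
```

View pics/scene0.png

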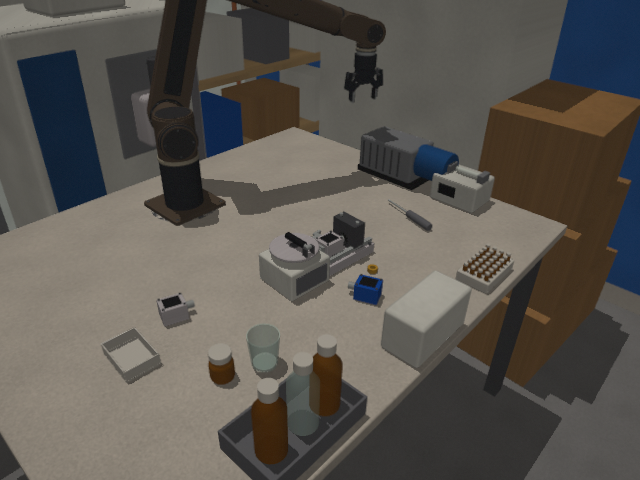

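View pics/top0.png

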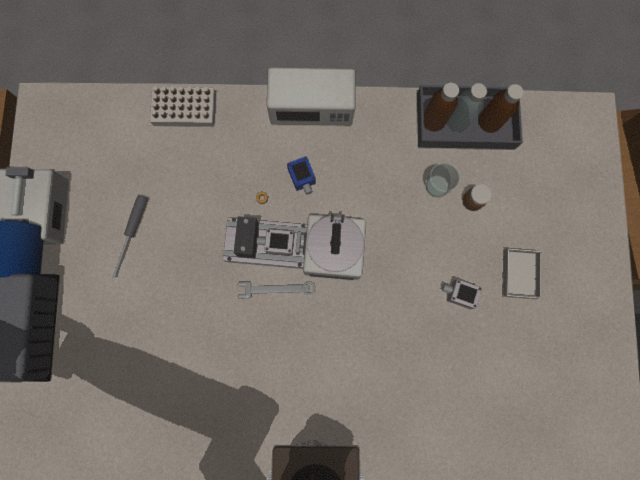

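```bash
python3 - <<'E'
from h import *
c=dict(np.load('top.npz'));s=dict(np.load('scene.npz'))
im=c['img'][190:300,210:380]; cv2.imwrite('pics/topz.png',cv2.resize(im,None,fx=4.7,fy=4.7,interpolation=cv2.INTER_CUBIC))
im=s['img'][200:300,250:390]; cv2.imwrite('pics/scz.png',cv2.resize(im,None,fx=5.7,fy=5.7,interpolation=cv2.INTER_CUBIC))
E
```

```text
(no output)
```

View pics/topz.png

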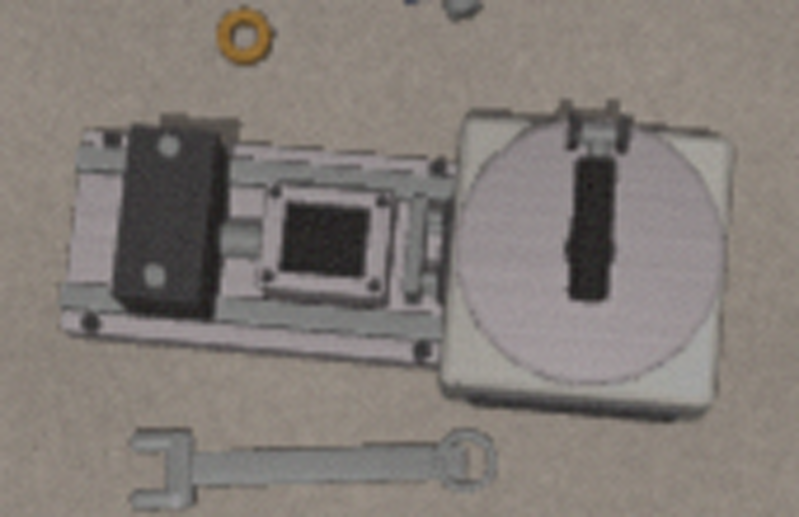

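View pics/scz.png

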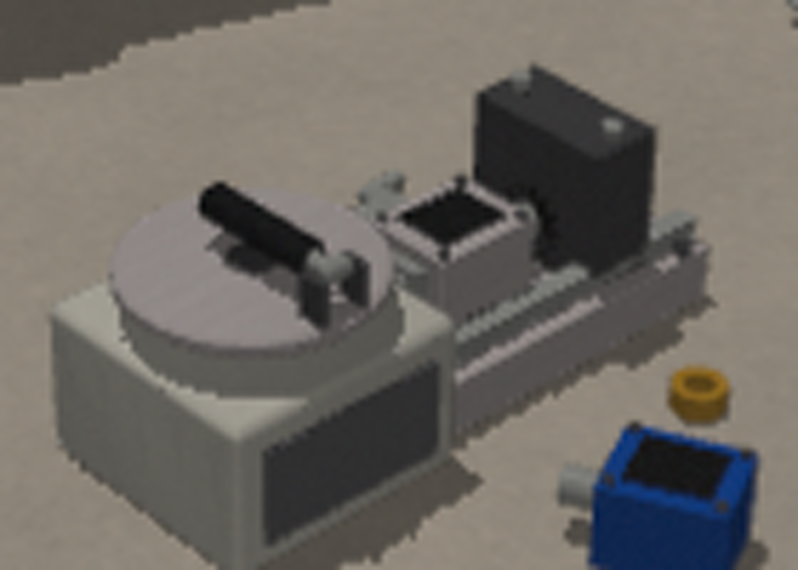

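```bash
python3 - <<'E'
from h import *
def cloud(c,u0,u1,v0,v1):
    K=np.array([[c['fx'],0,c['cx']],[0,c['fy'],c['cy']],[0,0,1]],float)
    uu,vv=np.meshgrid(np.arange(u0,u1),np.arange(v0,v1))
    p=cv2.undistortPoints(np.stack([uu.ravel(),vv.ravel()],1).astype(float)[:,None],K,np.array(c['dist'],float))[:,0]
    d=c['depth'][v0:v1,u0:u1].ravel()
    R,_=cv2.Rodrigues(np.array(c['rvec'],float)); t=np.array(c['tvec'],float).ravel()
    P=(np.c_[p*d[:,None],d]-t)@R
    return P[d>0]
for n,b in(('top',(295,375,205,290)),('scene',(255,335,220,300))):
    c=dict(np.load(n+'.npz')); P=cloud(c,*b)
    d=P[(abs(P[:,2]-.107)<.006)]
    (x,y),r=cv2.minEnclosingCircle(d[:,:2].astype(np.float32)); print(n,'disc',len(d),np.median(d[:,2]),x,y,r, d[:,:2].min(0),d[:,:2].max(0))
    h=P[(P[:,2]>.117)&(P[:,2]<.14)]
    print('handle',len(h),h.mean(0),h.min(0),h.max(0)); 
    l=cv2.fitLine(h[:,:2].astype(np.float32),cv2.DIST_L2,0,.01,.01).ravel(); print(l,np.sort((h[:,:2]-l[2:])@l[:2])[[0,-1]])
c=dict(np.load('top.npz'))
f=lambda u,v,z: np.round(onz(c,210+u/4.7,190+v/4.7,z),4)
print('centre',f(591,251,.107),'L',f(457,251,.107),'R',f(726,251,.107),'bottom',f(591,384,.107))
print('hinge',f(599,133,.125),'end',f(588,300,.13))
print('lugs',f(572,128,.125),f(624,132,.125))
print('bed corners',f(85,130,.03),f(62,330,.03))
print('port face top edge',f(220,140,.105),f(208,315,.105),'far',f(132,128,.105),f(113,302,.105))
print('cass',[f(u,v,.075) for u,v in((268,186),(396,193),(386,303),(262,290))])
E
```

```text
top disc 2221 0.10725672931797875 0.5377247333526611 -0.03814943507313728 0.06231336668133736 [ 0.47614718 -0.09797989] [0.59868943 0.0226462 ]
handle 335 [ 0.55226512 -0.03847275  0.13145524] [ 0.51075303 -0.05377939  0.11872974] [ 0.5962053  -0.02764346  0.13868884]
[ 0.9979992  -0.06322647  0.5522651  -0.03847275] [-0.04195518  0.04479657]
scene disc 877 0.10562368067275116 0.5369532108306885 -0.04020635411143303 0.06319385766983032 [ 0.47428282 -0.10050602] [0.59964684 0.02254462]
handle 226 [ 0.55798078 -0.04238867  0.12754229] [ 0.50896514 -0.05681614  0.11711187] [ 0.59699253 -0.02571807  0.1354127 ]
[ 0.99998456 -0.00555486  0.5579808  -0.04238867] [-0.0490205   0.03896522]
centre [ 0.5355 -0.039   0.107 ] L [0.5348 0.022  0.107 ] R [ 0.5362 -0.1006  0.107 ] bottom [ 0.4747 -0.0393  0.107 ]
hinge [ 0.5866 -0.0416  0.125 ] end [ 0.5098 -0.0368  0.13  ]
lugs [ 0.5888 -0.0294  0.125 ] [ 0.5872 -0.0529  0.125 ]
bed corners [0.6048 0.2059 0.03  ] [0.506  0.2132 0.03  ]
port face top edge [0.5853 0.1314 0.105 ] [0.5043 0.1344 0.105 ] far [0.5904 0.1719 0.105 ] [0.5098 0.1776 0.105 ]
cass [array([0.5697, 0.1115, 0.075 ]), array([0.5671, 0.0514, 0.075 ]), array([0.5149, 0.0551, 0.075 ]), array([0.5203, 0.113 , 0.075 ])]
```

```bash
python3 - <<'E'
import plant
print([n for n in dir(plant) if not n.startswith('__')])
print(getattr(plant,'tips_ahead',None))
print(plant.get_state().keys(), plant.get_state()['time'])
E
```

```text
['Unreachable', 'get_state', 'read_camera', 'sign_off', 'tips_ahead']
0.008
dict_keys(['time', 'qpos', 'dq', 'joint_efforts', 'eef_pos', 'tcp_rot', 'contact_force', 'wrist_torque', 'opening']) 0.1
```

>>> move_arm --linear '[[0.0165,-0.034,0],[0.0165,-0.034,0],[0.0165,-0.034,0],[0.0165,-0.034,0],[0.0165,-0.034,0],[0.0165,-0.034,0],[0.0165,-0.034,0],[0.0165,-0.034,0],[0.0165,-0.034,0],[0.0165,-0.034,0],[0.0165,-0.034,0],[0.0165,-0.034,0],[0.0165,-0.034,0],[0.0165,-0.034,0],[0.0165,-0.034,0],[0.0165,-0.034,0]]' --twist '[[0,0,0.9],[0,0,0.9],[0,0,0.9],[0,0,0.9],[0,0,0.9],[0,0,0.9],[0,0,0.9],[0,0,0.9],[0,0,0.9],[0,0,0.9],[0,0,0.9],[0,0,0.9],[0,0,0.9],[0,0,0.9],[0,0,0.9],[0,0,0.9]]' --grip 0.6

```text
time: 1.43
eef_pos: [0.4631, 0.0767, 0.2279]
tcp_rot: [0.013, 1.0, -0.005, -0.004]
contact_force: [1.6, 0.5, -0.5]
opening: 0.596
```

>>> move_arm --linear '[[0.017,-0.029,0],[0.017,-0.029,0],[0.017,-0.029,0],[0.017,-0.029,0],[0,0,0],[0,0,0]]' --twist '[[0,0,0],[0,0,0],[0,0,0],[0,0,0],[0,0,0],[0,0,0]]'

```text
time: 1.93
eef_pos: [0.5335, -0.0531, 0.2253]
tcp_rot: [0.018, 1.0, -0.005, -0.005]
contact_force: [0.2, 0.8, -0.7]
opening: 0.601
```

```bash
python3 - <<'E'
from h import *
from scipy.spatial.transform import Rotation as R
s=get_state();print(s['eef_pos'],s['contact_force']);print(R.from_quat(s['tcp_rot']).as_matrix().round(3))
c=snap('scene');im=c['img'][150:300,220:400]; cv2.imwrite('pics/sc1.png',cv2.resize(im,None,fx=4,fy=4,interpolation=cv2.INTER_CUBIC))
E
```

```text
[ 0.53352727 -0.05306292  0.22526105] [ 0.152427    0.80957608 -0.6817076 ]
[[-0.999  0.035 -0.011]
 [ 0.035  0.999 -0.01 ]
 [ 0.01  -0.01  -1.   ]]
```

View pics/sc1.png

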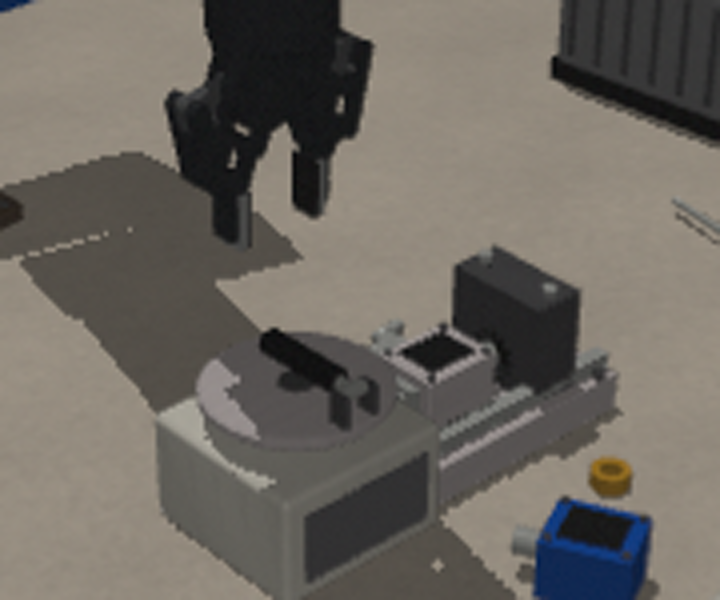

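>>> move_arm --linear '[[-0.001,0.005,-0.01],[-0.001,0.005,-0.02],[-0.001,0.0045,-0.02],[0,0,-0.01],[0,0,0],[0,0,0]]' --twist '[[0.3,-0.3,-0.5],[0.3,-0.3,-0.3],[0,0,0],[0,0,0],[0,0,0],[0,0,0]]' --grip 0.55 --force 30

```text
time: 2.48
eef_pos: [0.5264, -0.0304, 0.1609]
tcp_rot: [0.022, 1.0, 0.001, -0.0]
contact_force: [0.8, -0.6, -0.4]
opening: 0.547
```

```bash
cat > st.py <<'E'
from h import *
from scipy.spatial.transform import Rotation as R
s=get_state();print(s['time'],s['eef_pos'].round(4),s['contact_force'].round(2),s['wrist_torque'].round(3),s['opening']);print(R.from_quat(s['tcp_rot']).as_matrix().round(3))
E
python3 st.py
```

```text
2.4833 [ 0.5264 -0.0304  0.1609] [ 0.76 -0.55 -0.41] [-0.048  0.007 -0.024] 0.5474687913885716
[[-0.999  0.044 -0.   ]
 [ 0.044  0.999  0.003]
 [ 0.     0.003 -1.   ]]
```

>>> move_arm --linear '[[0.002,-0.004,-0.01],[0.001,-0.003,-0.01],[0,0,-0.008],[0,0,-0.005],[0,0,0],[0,0,0]]' --twist '[[0,0,0],[0,0,0],[0,0,0],[0,0,0],[0,0,0],[0,0,0]]'

```text
time: 2.98
eef_pos: [0.531, -0.0379, 0.127]
tcp_rot: [0.021, 1.0, 0.001, 0.002]
contact_force: [1.1, 0.3, -0.4]
opening: 0.548
```

```bash
python3 st.py
```

```text
2.9833 [ 0.531  -0.0379  0.127 ] [ 1.12  0.3  -0.36] [-0.053 -0.044  0.011] 0.5475236872211148
[[-0.999  0.043  0.004]
 [ 0.043  0.999  0.002]
 [-0.004  0.002 -1.   ]]
```

>>> move_arm --linear '[[0,0,-0.003],[0,0,-0.003],[0,0,0],[0,0,0],[0,0,0]]' --twist '[[0,0,0],[0,0,0],[0,0,0],[0,0,0],[0,0,0]]'

```text
time: 3.4
eef_pos: [0.5318, -0.0384, 0.1213]
tcp_rot: [0.022, 1.0, 0.001, 0.003]
contact_force: [0.1, -0.2, 0.7]
opening: 0.549
```

>>> move_arm --linear '[[0,0,0],[0,0,0],[0,0,0],[0,0,0],[0,0,0],[0,0,0],[0,0,0],[0,0,0]]' --twist '[[0,0,0],[0,0,0],[0,0,0],[0,0,0],[0,0,0],[0,0,0],[0,0,0],[0,0,0]]' --grip 0.1 --force 30

```text
time: 4.07
eef_pos: [0.5319, -0.0364, 0.1219]
tcp_rot: [0.024, 1.0, 0.003, 0.003]
contact_force: [0.0, 1.0, 0.2]
opening: 0.194
```

```bash
python3 st.py;python3 - <<'E'
from h import *
c=snap('scene');im=c['img'][150:300,220:400]; cv2.imwrite('pics/sc2.png',cv2.resize(im,None,fx=4,fy=4,interpolation=cv2.INTER_CUBIC))
E
```

```text
4.0667 [ 0.5319 -0.0364  0.1219] [0.04 0.96 0.18] [ 0.085  0.01  -0.181] 0.19430247848639828
[[-0.999  0.047  0.007]
 [ 0.047  0.999  0.006]
 [-0.007  0.006 -1.   ]]
```

View pics/sc2.png

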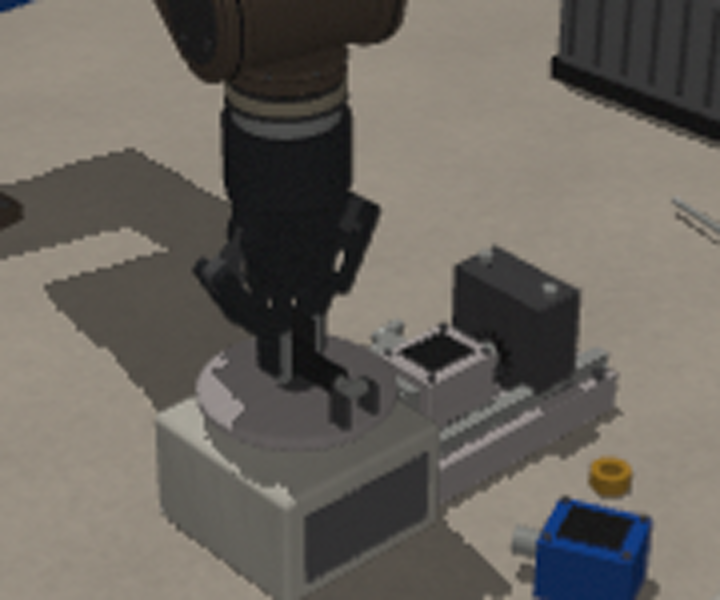

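>>> move_arm --linear '[[0.0005,0,0.007],[0.0014,0,0.007],[0.0023,0,0.0068],[0.003,0,0.0064],[0.004,0,0.006],[0.0047,0,0.0054],[0,0,0],[0,0,0]]' --twist '[[0,0,0],[0,0,0],[0,0,0],[0,0,0],[0,0,0],[0,0,0],[0,0,0],[0,0,0]]'

```text
time: 4.78
eef_pos: [0.5454, -0.037, 0.1581]
tcp_rot: [0.023, 1.0, 0.003, -0.002]
contact_force: [1.1, -0.8, -7.7]
opening: 0.195
```

```bash
python3 st.py;python3 - <<'E'
from h import *
c=snap('scene');im=c['img'][150:300,220:400]; cv2.imwrite('pics/sc3.png',cv2.resize(im,None,fx=4,fy=4,interpolation=cv2.INTER_CUBIC))
E
```

```text
4.7833 [ 0.5454 -0.037   0.1581] [ 1.08 -0.79 -7.73] [-0.156  0.046 -0.087] 0.19522728838149242
[[-0.999  0.046 -0.004]
 [ 0.046  0.999  0.005]
 [ 0.004  0.005 -1.   ]]
```

View pics/sc3.png

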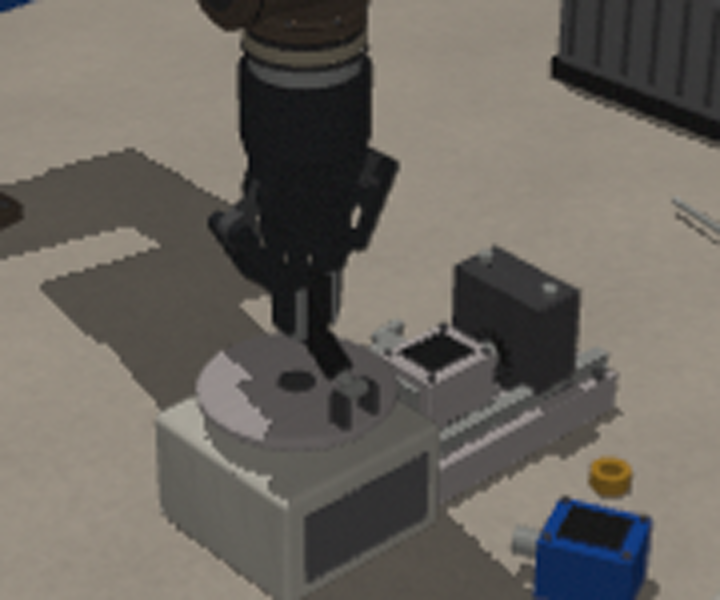

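>>> move_arm --linear '[[0.0053,-0.0003,0.0052],[0.006,-0.0003,0.0046],[0.0066,-0.0004,0.0037],[0.007,-0.0004,0.0027],[0.0075,-0.0004,0.0017],[0.0085,-0.0004,0.0007],[0.001,0,0],[0,0,0]]' --twist '[[0,0,0],[0,0,0],[0,0,0],[0,0,0],[0,0,0],[0,0,0],[0,0,0],[0,0,0]]'

```text
time: 5.5
eef_pos: [0.5859, -0.0388, 0.1772]
tcp_rot: [0.022, 1.0, 0.003, -0.012]
contact_force: [-5.5, -1.2, -2.2]
opening: 0.177
```

```bash
python3 st.py;python3 - <<'E'
from h import *
c=snap('scene');im=c['img'][150:300,220:400]; cv2.imwrite('pics/sc4.png',cv2.resize(im,None,fx=4,fy=4,interpolation=cv2.INTER_CUBIC))
E
```

```text
5.5 [ 0.5859 -0.0388  0.1772] [-5.46 -1.19 -2.19] [-0.147  1.192  0.074] 0.17713644356983227
[[-0.999  0.043 -0.024]
 [ 0.043  0.999  0.007]
 [ 0.024  0.006 -1.   ]]
```

View pics/sc4.png

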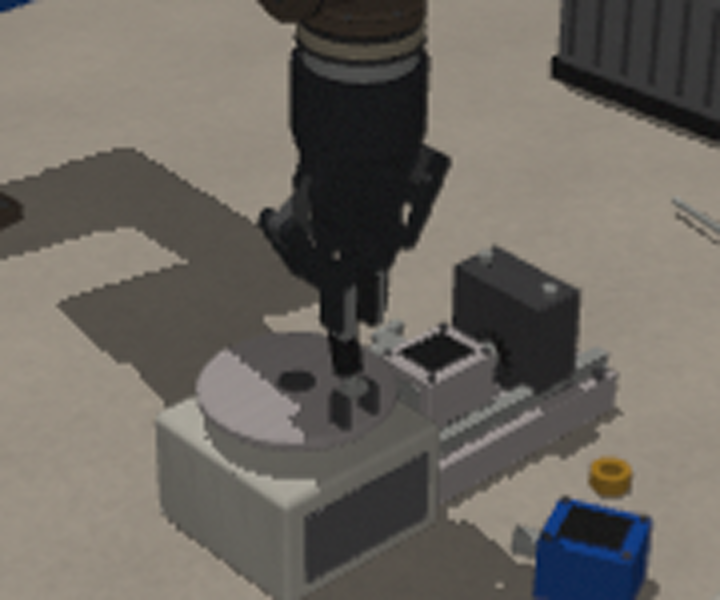

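>>> move_arm --linear '[[0.001,0,0],[0.001,0,0],[0,0,0],[0,0,0]]' --twist '[[-0.2,-0.7,0],[-0.2,-0.7,0],[0,0,0],[0,0,0]]'

```text
time: 5.88
eef_pos: [0.587, -0.0392, 0.1773]
tcp_rot: [0.021, 1.0, -0.001, -0.001]
contact_force: [-2.9, -0.3, -4.0]
opening: 0.169
```

```bash
python3 st.py
```

```text
5.8833 [ 0.587  -0.0392  0.1773] [-2.92 -0.29 -3.96] [-0.155  0.68  -0.034] 0.1685143609644294
[[-0.999  0.042 -0.001]
 [ 0.042  0.999 -0.002]
 [ 0.001 -0.002 -1.   ]]
```

>>> move_arm --linear '[[0.0015,0,0],[0.0015,0,0],[0,0,0],[0,0,0]]' --twist '[[0,0,0],[0,0,0],[0,0,0],[0,0,0]]'

```text
time: 6.22
eef_pos: [0.5896, -0.039, 0.1774]
tcp_rot: [0.021, 1.0, -0.001, -0.001]
contact_force: [-4.7, -1.0, -2.3]
opening: 0.161
```

```bash
python3 st.py
```

```text
6.2167 [ 0.5896 -0.039   0.1774] [-4.72 -1.03 -2.33] [-0.105  0.911  0.026] 0.16117487970552966
[[-0.999  0.042 -0.003]
 [ 0.042  0.999 -0.001]
 [ 0.003 -0.001 -1.   ]]
```

```bash
python3 - <<'E'
from h import *
c=snap('scene');im=c['img'][190:280,260:360]; a=cv2.resize(im,None,fx=6,fy=6,interpolation=cv2.INTER_CUBIC); cv2.imwrite('pics/sc5.png',np.clip(a*2.0,0,255).astype('uint8'))
c=snap('top');im=c['img'][190:290,270:390]; a=cv2.resize(im,None,fx=6,fy=6,interpolation=cv2.INTER_CUBIC); cv2.imwrite('pics/tp5.png',np.clip(a*2.0,0,255).astype('uint8'))
E
```

```text
(no output)
```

View pics/sc5.png

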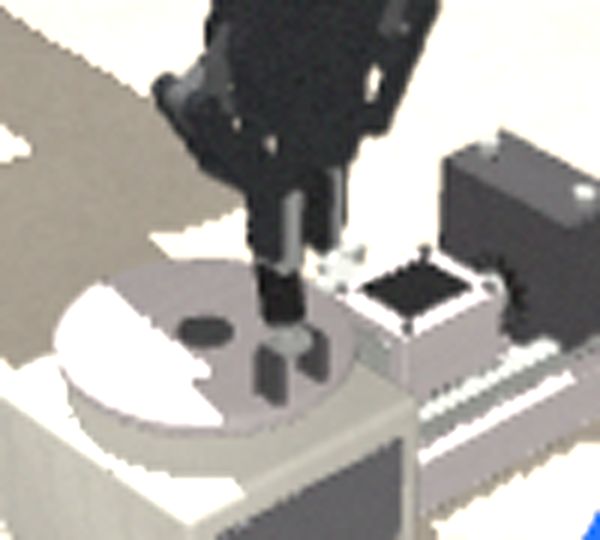

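View pics/tp5.png

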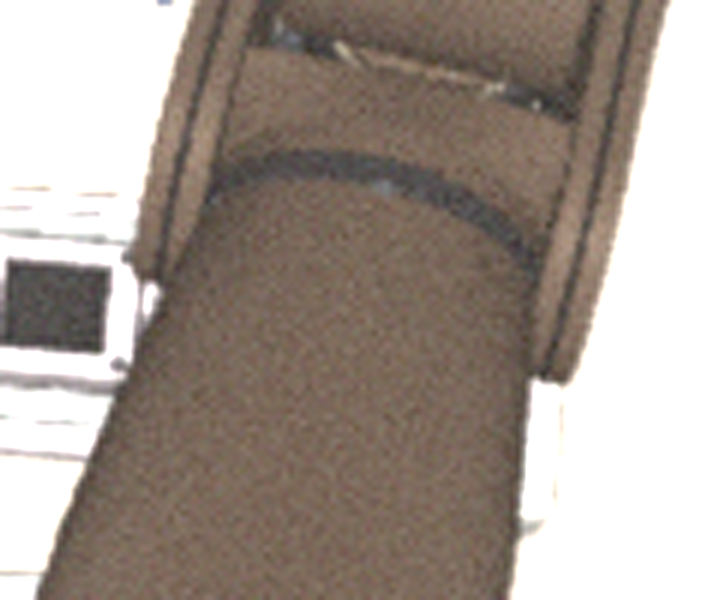

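```bash
python3 - <<'E'
from h import *
c=dict(np.load('scene.npz'))
P=[[.5865,-.041,z] for z in(.107,.125,.137,.15,.16,.169)]
print(((proj(c,P)-[260,190])*6).round(0).tolist())
P=[[.5865-d,-.041+.05*d,.169] for d in(.01,.005,-.005)]
print(((proj(c,P)-[260,190])*6).round(0).tolist())
E
```

```text
[[287.0, 381.0], [287.0, 343.0], [287.0, 318.0], [288.0, 290.0], [288.0, 269.0], [288.0, 249.0]]
[[270.0, 239.0], [279.0, 244.0], [297.0, 254.0]]
```

```bash
python3 - <<'E'
from h import *
c=dict(np.load('scene.npz'))
im=c['img'][210:260,285:335].astype(float)/255; a=cv2.resize(im**0.45,None,fx=12,fy=12,interpolation=cv2.INTER_NEAREST); cv2.imwrite('pics/sc6.png',np.clip(a*255,0,255).astype('uint8'))
E
```

```text
(no output)
```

View pics/sc6.png

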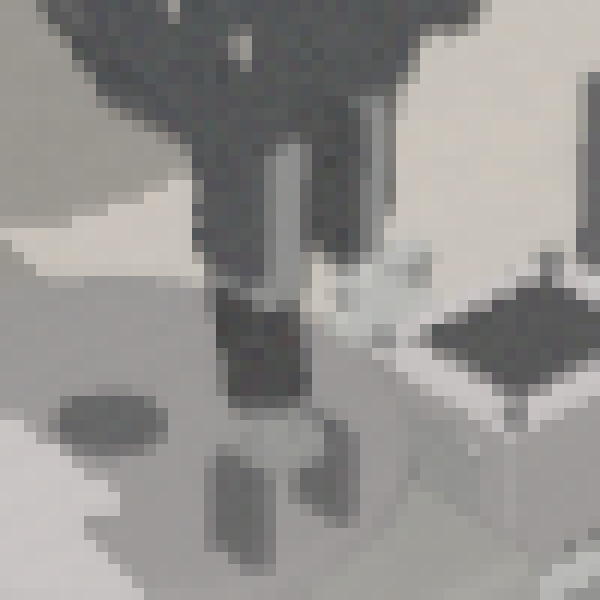

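```bash
python3 - <<'E'
from h import *
c=dict(np.load('scene.npz'))
f=lambda u,v,z: onz(c,285+u/12-.5+.0,210+v/12-.5,z).round(4)
print('hinge blk',f(280,438,.125), 'slv bottom',f(269,402,.137),'slv top',f(258,300,.157),f(258,300,.162))
# depth points
for u,v in((262,320),(265,360),(270,390),(285,430),(285,200),(240,220),(335,180)):
    print((u,v),dep(c,285+u/12-.5,210+v/12-.5).round(4))
E
```

```text
hinge blk [ 0.5829 -0.0373  0.125 ] slv bottom [ 0.5848 -0.0426  0.137 ] slv top [ 0.579  -0.0398  0.157 ] [ 0.5844 -0.0455  0.162 ]
(262, 320) [ 0.5831 -0.043   0.1556]
(265, 360) [ 0.59   -0.0493  0.1524]
(270, 390) [ 0.5902 -0.048   0.1448]
(285, 430) [ 0.5879 -0.0412  0.1311]
(285, 200) [ 0.5976 -0.0521  0.1934]
(240, 220) [ 0.5969 -0.0637  0.1938]
(335, 180) [ 0.593  -0.0332  0.1877]
```

>>> move_arm --linear '[[0,0,0],[0,0,0],[0,0,0],[-0.0025,0,-0.004],[-0.0025,0,-0.003],[0,0,0],[0,0,0]]' --twist '[[0,0,0],[0,0,0],[0,0,0],[0,0,0],[0,0,0],[0,0,0],[0,0,0]]' --grip 0.35

```text
time: 6.9
eef_pos: [0.5941, -0.0397, 0.1786]
tcp_rot: [0.022, 1.0, -0.002, 0.014]
contact_force: [0.0, -0.8, 0.0]
opening: 0.348
```

```bash
python3 st.py; python3 - <<'E'
from h import *
c=snap('scene')
im=c['img'][210:260,285:335].astype(float)/255; a=cv2.resize(im**0.45,None,fx=12,fy=12,interpolation=cv2.INTER_NEAREST); cv2.imwrite('pics/sc7.png',np.clip(a*255,0,255).astype('uint8'))
E
```

```text
6.9 [ 0.5941 -0.0397  0.1786] [ 0.   -0.83  0.03] [-0.011  0.012 -0.041] 0.3475872309175865
[[-0.999  0.044  0.028]
 [ 0.044  0.999 -0.004]
 [-0.028 -0.003 -1.   ]]
```

View pics/sc7.png

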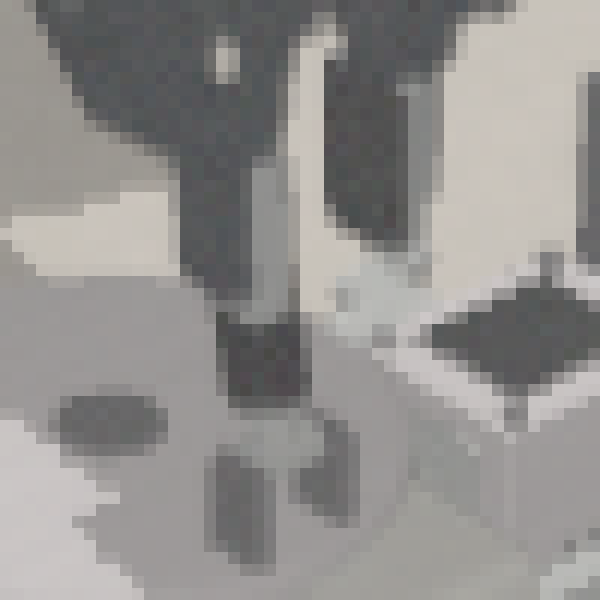

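>>> move_arm --linear '[[-0.004,0,-0.004],[-0.004,0,-0.004],[-0.001,0,-0.002],[0,0,0],[0,0,0],[0,0,0]]' --twist '[[0.1,0.8,0],[0.1,0.8,0],[0,0,0],[0,0,0],[0,0,0],[0,0,0]]'

```text
time: 7.45
eef_pos: [0.5837, -0.0396, 0.1667]
tcp_rot: [0.022, 1.0, 0.0, -0.002]
contact_force: [0.4, -0.6, 0.2]
opening: 0.35
```

```bash
python3 st.py; python3 - <<'E'
from h import *
c=snap('scene')
im=c['img'][210:260,285:335].astype(float)/255; a=cv2.resize(im**0.45,None,fx=12,fy=12,interpolation=cv2.INTER_NEAREST); cv2.imwrite('pics/sc8.png',np.clip(a*255,0,255).astype('uint8'))
E
```

```text
7.45 [ 0.5837 -0.0396  0.1667] [ 0.36 -0.56  0.22] [-0.022  0.043  0.024] 0.35031368398841073
[[-0.999  0.044 -0.004]
 [ 0.044  0.999  0.   ]
 [ 0.004  0.    -1.   ]]
```

View pics/sc8.png

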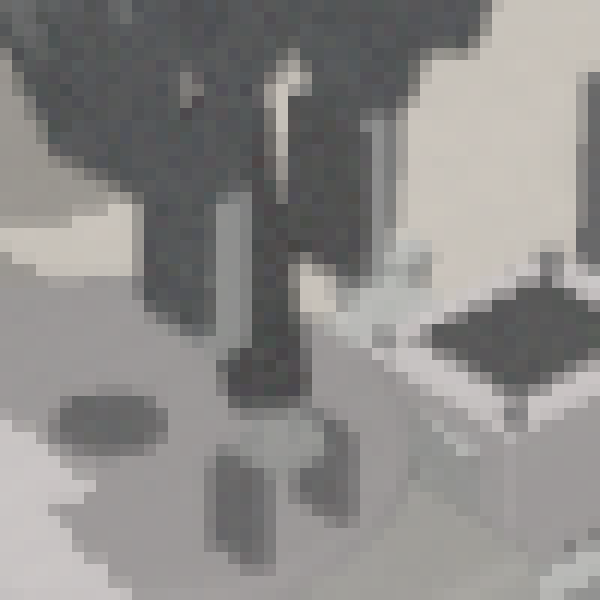

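>>> move_arm --linear '[[-0.0015,0,0],[-0.0015,0,0],[0,0,0],[0,0,0],[0,0,0]]' --twist '[[0,-4,0],[0,-4,0],[0,0,0],[0,0,0],[0,0,0]]'

```text
time: 7.92
eef_pos: [0.5817, -0.0399, 0.1676]
tcp_rot: [0.022, 0.997, 0.001, 0.07]
contact_force: [-1.1, -0.0, 0.5]
opening: 0.353
```

```bash
python3 st.py
```

```text
7.9167 [ 0.5817 -0.0399  0.1676] [-1.14 -0.02  0.51] [ 0.017  0.079 -0.059] 0.35319908827831825
[[-0.989  0.044  0.14 ]
 [ 0.044  0.999 -0.   ]
 [-0.14   0.006 -0.99 ]]
```

Good. Grip firmly.

>>> move_arm --linear '[[0,0,0],[0,0,0],[0,0,0],[0,0,0],[0,0,0],[0,0,0]]' --twist '[[0,0,0],[0,0,0],[0,0,0],[0,0,0],[0,0,0],[0,0,0]]' --grip 0.05 --force 70

```text
time: 8.42
eef_pos: [0.5824, -0.0394, 0.1682]
tcp_rot: [0.021, 0.997, 0.002, 0.067]
contact_force: [-2.0, 1.1, 1.1]
opening: 0.188
```

>>> move_arm --linear '[[0.0015,0,0.0002],[0.0015,0,0.0001],[0.0015,0,0],[0.0015,0,0],[0.0005,0,0],[0,0,0],[0,0,0]]' --twist '[[0,2,0],[0,2,0],[0,2,0],[0,2,0],[0,0.5,0],[0,0,0],[0,0,0]]'

```text
time: 9.0
eef_pos: [0.5892, -0.0395, 0.1682]
tcp_rot: [0.022, 1.0, 0.0, -0.01]
contact_force: [-1.2, 1.1, 2.5]
opening: 0.195
```

```bash
python3 st.py; python3 - <<'E'
from h import *
c=snap('scene')
im=c['img'][210:260,285:335].astype(float)/255; a=cv2.resize(im**0.45,None,fx=12,fy=12,interpolation=cv2.INTER_NEAREST); cv2.imwrite('pics/sc9.png',np.clip(a*255,0,255).astype('uint8'))
E
```

```text
9.0 [ 0.5892 -0.0395  0.1682] [-1.21  1.11  2.46] [ 0.122  0.418 -0.004] 0.19492392642697015
[[-0.999  0.044 -0.019]
 [ 0.044  0.999  0.001]
 [ 0.019  0.    -1.   ]]
```

View pics/sc9.png

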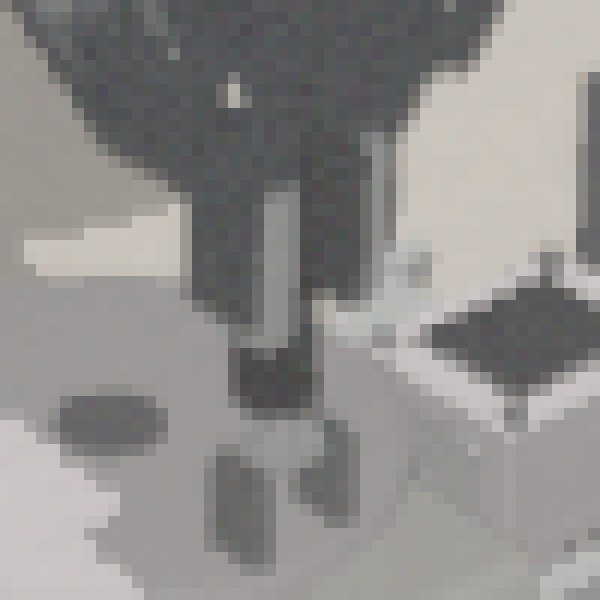

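>>> move_arm --linear '[[0.001,0,0],[0.0015,0,0],[0,0,0],[0,0,0]]' --twist '[[0,1,0],[0,1,0],[0,0,0],[0,0,0]]'

```text
time: 9.38
eef_pos: [0.5909, -0.0395, 0.1681]
tcp_rot: [0.022, 0.999, -0.0, -0.029]
contact_force: [-1.9, 0.6, 2.7]
opening: 0.195
```

```bash
python3 st.py
```

```text
9.3833 [ 0.5909 -0.0395  0.1681] [-1.9   0.59  2.66] [ 0.163  0.459 -0.002] 0.1949339017857338
[[-0.997  0.044 -0.057]
 [ 0.044  0.999  0.001]
 [ 0.057 -0.001 -0.998]]
```

>>> move_arm --linear '[[0.001,0,0],[0.0015,0,0],[0,0,0],[0,0,0]]' --twist '[[0,1,0],[0,1,0],[0,0,0],[0,0,0]]'

```text
time: 9.72
eef_pos: [0.5921, -0.0395, 0.1678]
tcp_rot: [0.022, 0.998, -0.0, -0.05]
contact_force: [-4.8, -0.3, 2.4]
opening: 0.188
```

```bash
python3 st.py; python3 - <<'E'
from h import *
c=snap('scene')
im=c['img'][210:260,285:335].astype(float)/255; a=cv2.resize(im**0.45,None,fx=12,fy=12,interpolation=cv2.INTER_NEAREST); cv2.imwrite('pics/sc10.png',np.clip(a*255,0,255).astype('uint8'))
E
```

```text
9.7167 [ 0.5921 -0.0395  0.1678] [-4.79 -0.32  2.4 ] [0.127 0.241 0.014] 0.187537352040387
[[-0.994  0.044 -0.101]
 [ 0.044  0.999  0.001]
 [ 0.101 -0.003 -0.995]]
```

View pics/sc10.png

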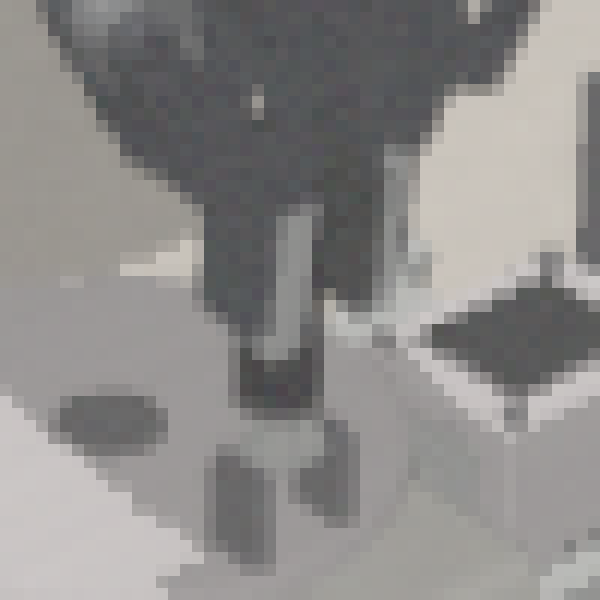

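>>> move_arm --linear '[[0,0,0],[0,0,0],[0,0,0],[-0.002,0,0],[-0.002,0,0],[0,0,0],[0,0,0]]' --twist '[[0,0,0],[0,0,0],[0,0,0],[0,-2.8,0],[0,-2.8,0],[0,0,0],[0,0,0]]' --grip 0.33

```text
time: 10.35
eef_pos: [0.5923, -0.0405, 0.1676]
tcp_rot: [0.022, 1.0, -0.0, 0.006]
contact_force: [-1.4, -0.1, -0.1]
opening: 0.332
```

```bash
python3 st.py; python3 - <<'E'
from h import *
c=snap('scene')
im=c['img'][210:260,285:335].astype(float)/255; a=cv2.resize(im**0.45,None,fx=12,fy=12,interpolation=cv2.INTER_NEAREST); cv2.imwrite('pics/sc11.png',np.clip(a*255,0,255).astype('uint8'))
E
```

```text
10.35 [ 0.5923 -0.0405  0.1676] [-1.35 -0.06 -0.13] [-0.003  0.047  0.013] 0.33196330387838396
[[-0.999  0.045  0.011]
 [ 0.045  0.999 -0.001]
 [-0.011 -0.001 -1.   ]]
```

View pics/sc11.png

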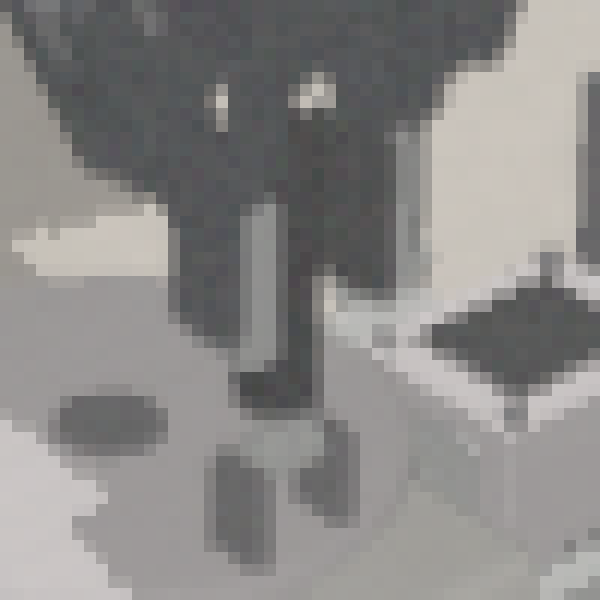

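>>> move_arm --linear '[[-0.002,0,0],[-0.0015,0,0],[0,0,0],[0,0,0],[0,0,0]]' --twist '[[0,0.6,0],[0,0,0],[0,0,0],[0,0,0],[0,0,0]]'

```text
time: 10.82
eef_pos: [0.5901, -0.0408, 0.1678]
tcp_rot: [0.022, 1.0, -0.001, -0.0]
contact_force: [-0.8, 0.7, -0.2]
opening: 0.327
```

>>> move_arm --linear '[[0,0,0],[0,0,0],[0,0,0],[0,0,0],[0,0,0],[0,0,0]]' --twist '[[0,0,0],[0,0,0],[0,0,0],[0,0,0],[0,0,0],[0,0,0]]' --grip 0.05 --force 90

```text
time: 11.32
eef_pos: [0.5903, -0.0401, 0.1682]
tcp_rot: [0.022, 1.0, -0.0, -0.001]
contact_force: [-0.3, 0.6, 0.6]
opening: 0.189
```

```bash
python3 st.py
```

```text
11.3167 [ 0.5903 -0.0401  0.1682] [-0.33  0.63  0.61] [ 0.012  0.055 -0.027] 0.18949535325366407
[[-0.999  0.044 -0.001]
 [ 0.044  0.999 -0.   ]
 [ 0.001 -0.    -1.   ]]
```

```bash
cat > plan.py <<'E'
import sys
from h import *
from scipy.spatial.transform import Rotation as R
cx,cy,n,deg=float(sys.argv[1]),float(sys.argv[2]),int(sys.argv[3]),float(sys.argv[4])
z0=.168; r0=.05
s=get_state();p=s['eef_pos'];f=s['contact_force']
d=p[:2]-[cx,cy]; r=np.hypot(*d); a=np.arctan2(d[1],d[0])
er=d/r; et=np.array([er[1],-er[0]])
M=R.from_quat(s['tcp_rot']).as_matrix()
open('log.txt','a').write(repr((s['time'],p.tolist(),f.tolist()))+'\n')
print('t',round(s['time'],2),'pos',p.round(4),'ang',np.degrees(a).round(1),'r',r.round(4),'Fr',(f[:2]@er).round(2),'Ft',(f[:2]@et).round(2),'Fz',f[2].round(2),'torq',s['wrist_torque'].round(2),'open',s['opening'].round(3))
print('toolz',M[:,2].round(3),'tooly',M[:,1].round(3))
rows=[];
pts=[(a-np.radians(deg)*k) for k in range(n+1)]
prev=p[:2]
for k in range(1,n+1):
    rr=r+(r0-r)*k/n
    q=np.array([cx,cy])+rr*np.array([np.cos(pts[k]),np.sin(pts[k])]); rows.append([*(q-prev).round(4),round((z0-p[2])/n,4)]); prev=q
print(rows)
E
python3 plan.py .5403 -.0384 5 10
```

```text
Traceback (most recent call last):
  File "plan.py", line 11, in <module>
    print('t',round(s['time'],2),'pos',p.round(4),'ang',np.degrees(a).round(1),'r',r.round(4),'Fr',(f[:2]@er).round(2),'Ft',(f[:2]@et).round(2),'Fz',f[2].round(2),'torq',s['wrist_torque'].round(2),'open',s['opening'].round(3))
                                                                                                                                                                                                            ^^^^^^^^^^^^^^^^^^
AttributeError: 'float' object has no attribute 'round'
```

```bash
sed -i "s/s\['opening'\].round(3)/round(s['opening'],3)/" plan.py; python3 plan.py .5403 -.0384 5 10
```

```text
t 11.32 pos [ 0.5903 -0.0401  0.1682] ang -2.0 r 0.05 Fr -0.35 Ft -0.62 Fz 0.61 torq [ 0.01  0.06 -0.03] open 0.189
toolz [-0.001 -0.    -1.   ] tooly [ 0.044  0.999 -0.   ]
[[np.float64(-0.0011), np.float64(-0.0087), np.float64(-0.0)], [np.float64(-0.0025), np.float64(-0.0083), np.float64(-0.0)], [np.float64(-0.004), np.float64(-0.0078), np.float64(-0.0)], [np.float64(-0.0052), np.float64(-0.007), np.float64(-0.0)], [np.float64(-0.0064), np.float64(-0.0059), np.float64(-0.0)]]
```

>>> move_arm --linear '[[-0.001,-0.0087,0],[-0.0025,-0.0083,0],[-0.004,-0.0078,0],[-0.0052,-0.007,0]]' --twist '[[0,0,0],[0,0,0],[0,0,0],[0,0,0]]'

```text
time: 11.65
eef_pos: [0.581, -0.0656, 0.1683]
tcp_rot: [0.023, 1.0, 0.007, 0.005]
contact_force: [5.4, 4.2, -2.3]
opening: 0.183
```

```bash
python3 plan.py .5403 -.0384 5 10| sed 's/np.float64//g'
```

```text
t 11.65 pos [ 0.581  -0.0656  0.1683] ang -33.7 r 0.049 Fr 2.13 Ft -6.51 Fz -2.32 torq [ 0.31 -0.75 -0.07] open 0.183
toolz [ 0.01   0.015 -1.   ] tooly [0.045 0.999 0.015]
[[(-0.0052), (-0.0068), (-0.0001)], [(-0.0063), (-0.0058), (-0.0001)], [(-0.0073), (-0.0047), (-0.0001)], [(-0.008), (-0.0033), (-0.0001)], [(-0.0085), (-0.0019), (-0.0001)]]
```

>>> move_arm --linear '[[-0.0055,-0.0068,0],[-0.0063,-0.006,0],[-0.0073,-0.005,0],[-0.008,-0.0037,0],[-0.0085,-0.0023,0]]' --twist '[[-0.3,0.2,0],[-0.3,0.2,0],[-0.3,0.2,0],[0,0,0],[0,0,0]]'

```text
time: 12.07
eef_pos: [0.5504, -0.0859, 0.1683]
tcp_rot: [0.024, 1.0, 0.005, 0.009]
contact_force: [5.7, 1.6, -1.7]
opening: 0.192
```

```bash
python3 plan.py .5403 -.0384 5 10| sed 's/np.float64//g'
```

```text
t 12.07 pos [ 0.5504 -0.0859  0.1683] ang -78.0 r 0.0486 Fr -0.44 Ft -5.89 Fz -1.72 torq [ 0.2  -0.45 -0.02] open 0.192
toolz [ 0.018  0.009 -1.   ] tooly [0.048 0.999 0.01 ]
[[(-0.0084), (-0.0013), (-0.0001)], [(-0.0085), (0.0002), (-0.0001)], [(-0.0084), (0.0017), (-0.0001)], [(-0.0081), (0.0031), (-0.0001)], [(-0.0074), (0.0045), (-0.0001)]]
```

>>> move_arm --linear '[[-0.0085,-0.0013,0],[-0.0087,0.0002,0],[-0.0085,0.0015,0],[-0.0082,0.003,0],[-0.0076,0.0043,0]]' --twist '[[-0.2,0.3,0],[-0.2,0.3,0],[-0.2,0.3,0],[0,0.2,0],[0,0,0]]'

```text
time: 12.48
eef_pos: [0.5143, -0.0794, 0.1684]
tcp_rot: [0.026, 1.0, -0.001, 0.011]
contact_force: [6.3, -1.7, -3.1]
opening: 0.19
```

```bash
python3 plan.py .5403 -.0384 5 10| sed 's/np.float64//g'; python3 - <<'E'
from h import *
c=snap('scene')
im=c['img'][170:290,230:390].astype(float)/255; a=cv2.resize(im**0.6,None,fx=5,fy=5,interpolation=cv2.INTER_CUBIC); cv2.imwrite('pics/sc12.png',np.clip(a*255,0,255).astype('uint8'))
E
```

```text
t 12.48 pos [ 0.5143 -0.0794  0.1684] ang -122.4 r 0.0485 Fr -1.96 Ft -6.22 Fz -3.11 torq [-0.34 -0.5   0.  ] open 0.19
toolz [ 0.021 -0.003 -1.   ] tooly [ 0.051  0.999 -0.002]
[[(-0.0069), (0.0049), (-0.0001)], [(-0.006), (0.0061), (-0.0001)], [(-0.0049), (0.0071), (-0.0001)], [(-0.0036), (0.0079), (-0.0001)], [(-0.0022), (0.0084), (-0.0001)]]
```

View pics/sc12.png

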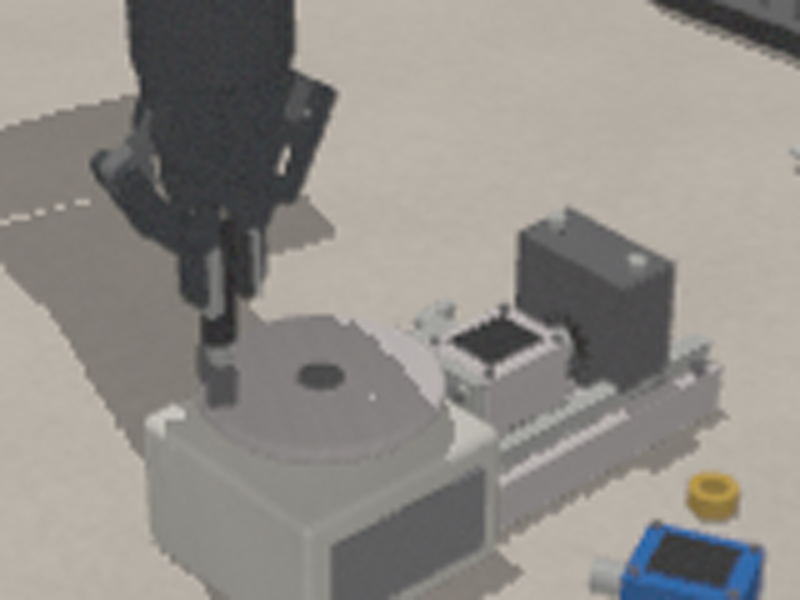

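>>> move_arm --linear '[[-0.007,0.005,0],[-0.0062,0.006,0],[-0.005,0.007,0],[-0.0038,0.0078,0],[-0.0025,0.0083,0]]' --twist '[[0,0.3,0],[0,0.3,0],[0,0.3,0],[0,0.2,0],[0,0,0]]'

```text
time: 12.95
eef_pos: [0.4928, -0.0511, 0.1683]
tcp_rot: [0.025, 1.0, -0.009, 0.008]
contact_force: [2.0, -6.0, -1.7]
opening: 0.188
```

```bash
python3 plan.py .5403 -.0384 5 10| sed 's/np.float64//g'
```

```text
t 12.95 pos [ 0.4928 -0.0511  0.1683] ang -165.0 r 0.0492 Fr -0.41 Ft -6.33 Fz -1.65 torq [-0.88  0.16  0.03] open 0.188
toolz [ 0.015 -0.019 -1.   ] tooly [ 0.051  0.999 -0.018]
[[(-0.0016), (0.0084), (-0.0001)], [(-0.0002), (0.0086), (-0.0001)], [(0.0013), (0.0085), (-0.0001)], [(0.0028), (0.0082), (-0.0001)], [(0.0042), (0.0076), (-0.0001)]]
```

>>> move_arm --linear '[[-0.0018,0.0085,0],[-0.0004,0.0087,0],[0.0012,0.0086,0],[0.0026,0.0083,0],[0.004,0.0077,0]]' --twist '[[0.3,0.2,0],[0.3,0.2,0],[0.3,0.2,0],[0.2,0.2,0],[0,0,0]]'

```text
time: 13.37
eef_pos: [0.4948, -0.0178, 0.1681]
tcp_rot: [0.023, 1.0, -0.011, -0.006]
contact_force: [-6.0, -4.9, 4.1]
opening: 0.189
```

```bash
python3 plan.py .5403 -.0384 5 10| sed 's/np.float64//g'; python3 - <<'E'
from h import *
c=snap('top')
im=c['img'][190:300,210:380]; cv2.imwrite('pics/tp13.png',cv2.resize(im,None,fx=4.7,fy=4.7,interpolation=cv2.INTER_CUBIC))
c=snap('scene')
im=c['img'][190:290,270:390].astype(float)/255; a=cv2.resize(im**0.6,None,fx=6,fy=6,interpolation=cv2.INTER_CUBIC); cv2.imwrite('pics/sc13.png',np.clip(a*255,0,255).astype('uint8'))
E
```

```text
t 13.37 pos [ 0.4948 -0.0178  0.1681] ang 155.6 r 0.0499 Fr 3.39 Ft -6.96 Fz 4.15 torq [-0.55  1.31  0.02] open 0.189
toolz [-0.013 -0.022 -1.   ] tooly [ 0.046  0.999 -0.023]
[[(0.0043), (0.0076), (-0.0)], [(0.0055), (0.0067), (-0.0)], [(0.0066), (0.0057), (-0.0)], [(0.0075), (0.0044), (-0.0)], [(0.0082), (0.0031), (-0.0)]]
```

View pics/tp13.png

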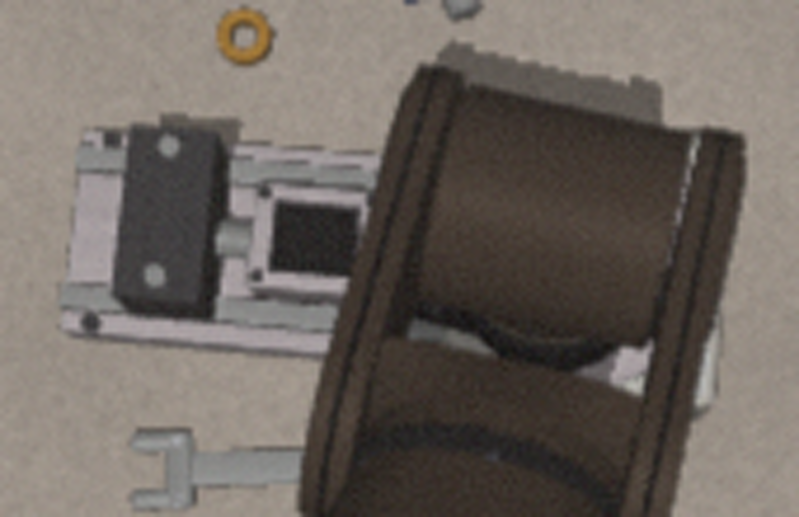

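View pics/sc13.png

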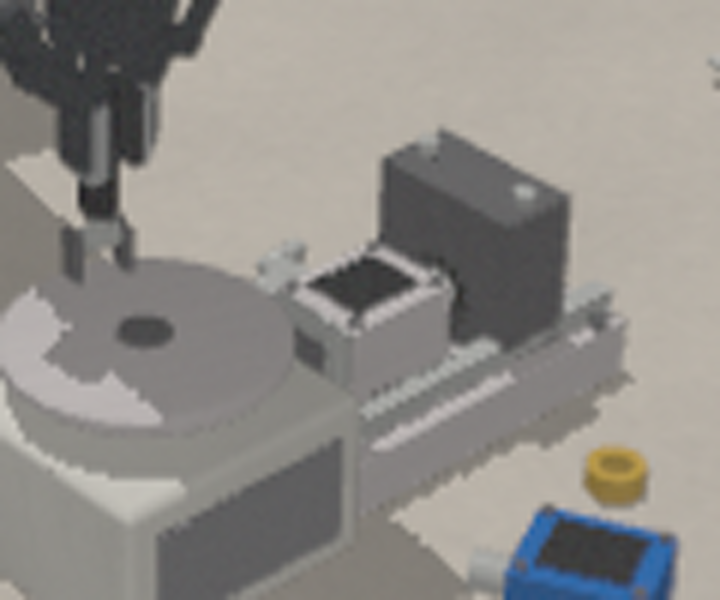

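>>> move_arm --linear '[[0.0038,0.0078,0],[0.0048,0.007,0]]' --twist '[[0.4,-0.3,0],[0.4,-0.3,0]]'

```text
time: 13.63
eef_pos: [0.5017, -0.0053, 0.1681]
tcp_rot: [0.022, 1.0, -0.007, -0.004]
contact_force: [-3.4, -6.7, 1.8]
opening: 0.187
```

```bash
python3 plan.py .5403 -.0384 5 10| sed 's/np.float64//g'
```

```text
t 13.63 pos [ 0.5017 -0.0053  0.1681] ang 139.4 r 0.0508 Fr -1.76 Ft -7.32 Fz 1.82 torq [-0.94  0.89  0.04] open 0.187
toolz [-0.009 -0.013 -1.   ] tooly [ 0.044  0.999 -0.014]
[[(0.0064), (0.0061), (-0.0)], [(0.0074), (0.0048), (-0.0)], [(0.0081), (0.0035), (-0.0)], [(0.0085), (0.002), (-0.0)], [(0.0087), (0.0005), (-0.0)]]
```

>>> move_arm --linear '[[0.0062,0.0061,0],[0.0072,0.0048,0]]' --twist '[[0.4,-0.3,0],[0.3,-0.2,0]]'

```text
time: 13.8
eef_pos: [0.5116, 0.0036, 0.1681]
tcp_rot: [0.021, 1.0, -0.003, -0.007]
contact_force: [-6.6, -1.4, 5.2]
opening: 0.187
```

```bash
python3 plan.py .5403 -.0384 5 10| sed 's/np.float64//g'
```

```text
t 13.8 pos [0.5116 0.0036 0.1681] ang 124.4 r 0.0509 Fr 2.55 Ft -6.27 Fz 5.15 torq [-0.29  1.55  0.04] open 0.187
toolz [-0.014 -0.006 -1.   ] tooly [ 0.042  0.999 -0.006]
[[(0.0078), (0.0042), (-0.0)], [(0.0084), (0.0028), (-0.0)], [(0.0087), (0.0013), (-0.0)], [(0.0088), (-0.0003), (-0.0)], [(0.0085), (-0.0018), (-0.0)]]
```

>>> move_arm --linear '[[0.0076,0.0044,0],[0.0083,0.003,0]]' --twist '[[0.2,-0.4,0],[0.1,-0.4,0]]'

```text
time: 13.97
eef_pos: [0.5236, 0.0101, 0.168]
tcp_rot: [0.021, 1.0, -0.001, -0.007]
contact_force: [-6.4, -0.2, 6.7]
opening: 0.187
```

```bash
python3 plan.py .5403 -.0384 5 10| sed 's/np.float64//g'
```

```text
t 13.97 pos [0.5236 0.0101 0.168 ] ang 109.0 r 0.0513 Fr 1.88 Ft -6.07 Fz 6.67 torq [-0.18  1.45  0.01] open 0.187
toolz [-0.015 -0.002 -1.   ] tooly [ 0.041  0.999 -0.003]
[[(0.0087), (0.0019), (-0.0)], [(0.0089), (0.0004), (-0.0)], [(0.0088), (-0.0012), (-0.0)], [(0.0084), (-0.0027), (-0.0)], [(0.0077), (-0.0041), (-0.0)]]
```

>>> move_arm --linear '[[0.0088,0.0022,0.0005],[0.009,0.0007,0.0005]]' --twist '[[0,-0.4,0],[0,-0.4,0]]'

```text
time: 14.13
eef_pos: [0.5368, 0.0132, 0.1681]
tcp_rot: [0.02, 1.0, -0.001, -0.009]
contact_force: [-6.3, 0.7, 4.0]
opening: 0.192
```

```bash
python3 plan.py .5403 -.0384 5 10| sed 's/np.float64//g'; python3 - <<'E'
import numpy as np
from scipy.optimize import least_squares
L=[eval(l) for l in open('log.txt')]
P=np.array([l[1][:2] for l in L])
f=least_squares(lambda q:np.hypot(P[:,0]-q[0],P[:,1]-q[1])-q[2],[.54,-.04,.05]);print(f.x,f.fun.round(4))
E
```

```text
t 14.13 pos [0.5368 0.0132 0.1681] ang 93.9 r 0.0517 Fr 1.17 Ft -6.27 Fz 3.96 torq [ 0.08  1.44 -0.01] open 0.192
toolz [-0.017 -0.001 -1.   ] tooly [ 0.04   0.999 -0.002]
[[(0.009), (-0.0005), (-0.0)], [(0.0087), (-0.0021), (-0.0)], [(0.0081), (-0.0035), (-0.0)], [(0.0074), (-0.0048), (-0.0)], [(0.0064), (-0.006), (-0.0)]]
[ 0.54056602 -0.03682345  0.04987559] [-0.     -0.     -0.0002  0.0002  0.0001 -0.     -0.0003  0.0001 -0.0001
  0.      0.0003]
```

```bash
python3 plan.py .5406 -.0368 5 10| sed 's/np.float64//g'
```

```text
t 14.13 pos [0.5368 0.0132 0.1681] ang 94.3 r 0.0501 Fr 1.22 Ft -6.26 Fz 3.96 torq [ 0.08  1.44 -0.01] open 0.192
toolz [-0.017 -0.001 -1.   ] tooly [ 0.04   0.999 -0.002]
[[(0.0087), (-0.0001), (-0.0)], [(0.0086), (-0.0016), (-0.0)], [(0.0082), (-0.0031), (-0.0)], [(0.0075), (-0.0045), (-0.0)], [(0.0066), (-0.0057), (-0.0)]]
```

>>> move_arm --linear '[[0.0088,-0.0002,0],[0.0086,-0.002,0]]' --twist '[[0,-0.5,0],[0,-0.4,0]]'

```text
time: 14.3
eef_pos: [0.5505, 0.0123, 0.1681]
tcp_rot: [0.02, 1.0, 0.001, -0.008]
contact_force: [-7.2, 3.9, 5.8]
opening: 0.186
```

```bash
python3 plan.py .5406 -.0368 5 10| sed 's/np.float64//g'
```

```text
t 14.3 pos [0.5505 0.0123 0.1681] ang 78.6 r 0.0501 Fr 2.44 Ft -7.83 Fz 5.83 torq [ 0.58  1.28 -0.  ] open 0.186
toolz [-0.016  0.003 -1.   ] tooly [0.04  0.999 0.002]
[[(0.0084), (-0.0025), (-0.0)], [(0.0078), (-0.0039), (-0.0)], [(0.007), (-0.0052), (-0.0)], [(0.006), (-0.0063), (-0.0)], [(0.0048), (-0.0073), (-0.0)]]
```

>>> move_arm --linear '[[0.0084,-0.0026,0]]' --twist '[[0,-0.4,0]]'

```text
time: 14.38
eef_pos: [0.5571, 0.0106, 0.168]
tcp_rot: [0.02, 1.0, 0.003, -0.008]
contact_force: [-7.1, 1.7, 5.8]
opening: 0.188
```

```bash
python3 plan.py .5406 -.0368 5 10| sed 's/np.float64//g'; python3 - <<'E'
from h import *
c=snap('top')
im=c['img'][190:300,210:380]; cv2.imwrite('pics/tp14.png',cv2.resize(im,None,fx=4.7,fy=4.7,interpolation=cv2.INTER_CUBIC))
E
```

```text
t 14.38 pos [0.5571 0.0106 0.168 ] ang 70.8 r 0.0502 Fr -0.76 Ft -7.25 Fz 5.75 torq [0.27 1.34 0.  ] open 0.188
toolz [-0.016  0.006 -1.   ] tooly [0.039 0.999 0.005]
[[(0.008), (-0.0036), (-0.0)], [(0.0072), (-0.0049), (-0.0)], [(0.0062), (-0.0061), (-0.0)], [(0.0051), (-0.0071), (-0.0)], [(0.0038), (-0.0079), (-0.0)]]
```

View pics/tp14.png

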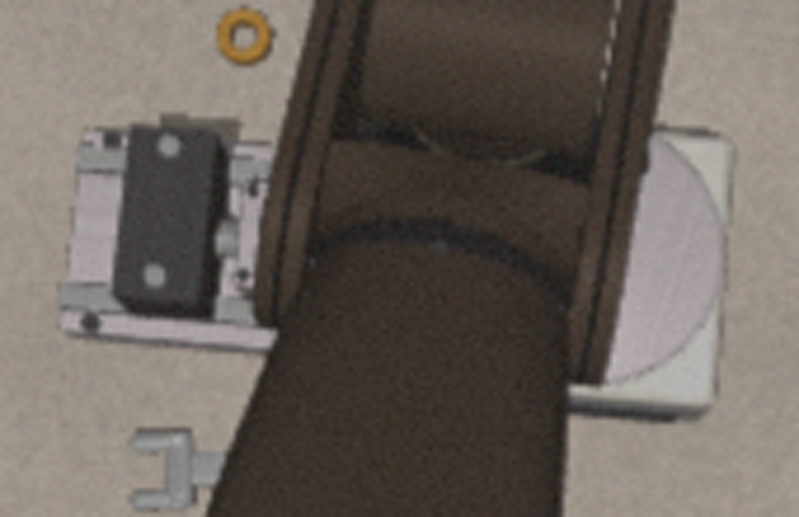

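>>> move_arm --linear '[[0.008,-0.0037,0]]' --twist '[[-0.2,-0.4,0]]'

```text
time: 14.52
eef_pos: [0.5644, 0.0075, 0.1681]
tcp_rot: [0.02, 1.0, 0.002, -0.007]
contact_force: [-7.1, 2.0, 6.8]
opening: 0.19
```

```bash
python3 plan.py .5406 -.0368 5 10| sed 's/np.float64//g'
```

```text
t 14.52 pos [0.5644 0.0075 0.1681] ang 61.8 r 0.0503 Fr -1.55 Ft -7.19 Fz 6.77 torq [ 0.47  1.36 -0.02] open 0.19
toolz [-0.013  0.005 -1.   ] tooly [0.04  0.999 0.004]
[[(0.0073), (-0.0049), (-0.0)], [(0.0063), (-0.006), (-0.0)], [(0.0052), (-0.007), (-0.0)], [(0.0039), (-0.0078), (-0.0)], [(0.0025), (-0.0084), (-0.0)]]
```

>>> move_arm --linear '[[0.0071,-0.005,0]]' --twist '[[-0.2,-0.4,0]]'

```text
time: 14.6
eef_pos: [0.5702, 0.0038, 0.1681]
tcp_rot: [0.02, 1.0, 0.002, -0.006]
contact_force: [-6.8, 4.4, 5.2]
opening: 0.186
```

```bash
python3 plan.py .5406 -.0368 5 10| sed 's/np.float64//g'
```

```text
t 14.6 pos [0.5702 0.0038 0.1681] ang 53.9 r 0.0503 Fr -0.45 Ft -8.08 Fz 5.23 torq [1.   1.2  0.01] open 0.186
toolz [-0.011  0.005 -1.   ] tooly [0.04  0.999 0.005]
[[(0.0066), (-0.0058), (-0.0)], [(0.0055), (-0.0068), (-0.0)], [(0.0042), (-0.0077), (-0.0)], [(0.0028), (-0.0083), (-0.0)], [(0.0013), (-0.0086), (-0.0)]]
```

>>> move_arm --linear '[[0,0,0],[0,0,0],[0,0,0]]' --twist '[[0,0,0],[0,0,0],[0,0,0]]'

```text
time: 14.85
eef_pos: [0.5707, 0.0033, 0.1681]
tcp_rot: [0.02, 1.0, 0.003, -0.005]
contact_force: [-0.5, 0.6, 0.8]
opening: 0.187
```

```bash
python3 plan.py .5406 -.0368 5 10| sed 's/np.float64//g'; python3 - <<'E'
from h import *
c=snap('scene')
im=c['img'][190:290,270:390].astype(float)/255; a=cv2.resize(im**0.6,None,fx=6,fy=6,interpolation=cv2.INTER_CUBIC); cv2.imwrite('pics/sc15.png',np.clip(a*255,0,255).astype('uint8'))
E
```

```text
t 14.85 pos [0.5707 0.0033 0.1681] ang 53.1 r 0.0501 Fr 0.15 Ft -0.75 Fz 0.84 torq [ 0.19  0.22 -0.02] open 0.187
toolz [-0.01   0.005 -1.   ] tooly [0.041 0.999 0.005]
[[(0.0065), (-0.0059), (-0.0)], [(0.0054), (-0.0069), (-0.0)], [(0.0041), (-0.0077), (-0.0)], [(0.0027), (-0.0083), (-0.0)], [(0.0012), (-0.0086), (-0.0)]]
```

View pics/sc15.png

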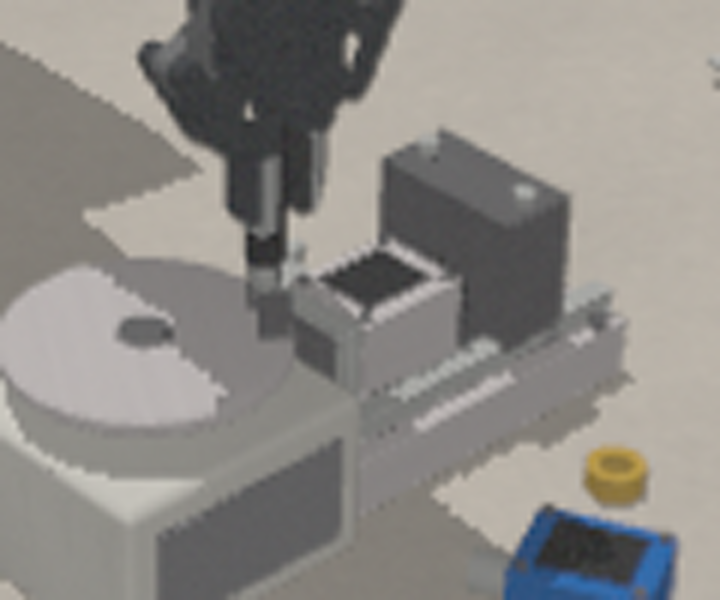

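>>> move_arm --linear '[[0.0065,-0.0059,0],[0.0056,-0.0068,0]]' --twist '[[-0.2,-0.3,0],[-0.1,-0.3,0]]'

```text
time: 15.07
eef_pos: [0.5789, -0.0046, 0.1681]
tcp_rot: [0.021, 1.0, 0.006, -0.005]
contact_force: [-6.2, 10.5, 6.3]
opening: 0.187
```

```bash
python3 plan.py .5406 -.0368 5 10| sed 's/np.float64//g'
```

```text
t 15.07 pos [ 0.5789 -0.0046  0.1681] ang 40.0 r 0.0501 Fr 1.95 Ft -12.01 Fz 6.32 torq [ 1.65  1.29 -0.04] open 0.187
toolz [-0.011  0.012 -1.   ] tooly [0.042 0.999 0.011]
[[(0.005), (-0.0072), (-0.0)], [(0.0037), (-0.0079), (-0.0)], [(0.0022), (-0.0084), (-0.0)], [(0.0008), (-0.0087), (-0.0)], [(-0.0008), (-0.0087), (-0.0)]]
```

>>> move_arm --linear '[[0.0046,-0.0074,0]]' --twist '[[-0.1,-0.2,0]]'

```text
time: 15.15
eef_pos: [0.5818, -0.0086, 0.168]
tcp_rot: [0.021, 1.0, 0.009, -0.007]
contact_force: [-4.8, 11.3, 5.8]
opening: 0.191
```

```bash
python3 plan.py .5406 -.0368 5 10| sed 's/np.float64//g'
```

```text
t 15.15 pos [ 0.5818 -0.0086  0.168 ] ang 34.4 r 0.0499 Fr 2.41 Ft -12.03 Fz 5.76 torq [ 1.98  1.03 -0.04] open 0.191
toolz [-0.013  0.018 -1.   ] tooly [0.043 0.999 0.018]
[[(0.0043), (-0.0076), (-0.0)], [(0.0029), (-0.0082), (-0.0)], [(0.0014), (-0.0086), (-0.0)], [(-0.0001), (-0.0087), (-0.0)], [(-0.0016), (-0.0086), (-0.0)]]
```

>>> move_arm --linear '[[0.0043,-0.0076,0]]' --twist '[[-0.4,-0.3,0]]'

```text
time: 15.23
eef_pos: [0.5843, -0.0125, 0.168]
tcp_rot: [0.022, 1.0, 0.01, -0.007]
contact_force: [-6.1, 11.9, 6.6]
opening: 0.186
```

```bash
python3 plan.py .5406 -.0368 5 10| sed 's/np.float64//g'; cat log.txt | tail -3
```

```text
t 15.23 pos [ 0.5843 -0.0125  0.168 ] ang 29.0 r 0.05 Fr 0.44 Ft -13.37 Fz 6.64 torq [ 2.08  1.23 -0.05] open 0.186
toolz [-0.013  0.021 -1.   ] tooly [0.044 0.999 0.02 ]
[[(0.0035), (-0.008), (-0.0)], [(0.0021), (-0.0085), (-0.0)], [(0.0006), (-0.0087), (-0.0)], [(-0.0009), (-0.0087), (-0.0)], [(-0.0024), (-0.0084), (-0.0)]]
(15.0667, [0.5789412867571517, -0.004574946110142788, 0.1680993774227675], [-6.238413418129245, 10.45057406114754, 6.324241196008226])
(15.15, [0.5817941809515411, -0.008603876665341586, 0.1680498034323917], [-4.808042733110037, 11.286133463378173, 5.7639555084889995])
(15.2333, [0.5843332303204254, -0.012540870165523549, 0.168037519645976], [-6.09916077505621, 11.908022543566439, 6.637310081279599])
```

>>> move_arm --linear '[[0,0,0],[0,0,0],[0,0,0],[0,0,0]]' --twist '[[0,0,0],[0,0,0],[0,0,0],[0,0,0]]'

```text
time: 15.57
eef_pos: [0.5838, -0.0117, 0.1681]
tcp_rot: [0.021, 1.0, 0.01, -0.007]
contact_force: [-1.1, 2.2, 2.4]
opening: 0.185
```

```bash
python3 plan.py .5406 -.0368 1 10| sed 's/np.float64//g'; python3 - <<'E'
from h import *
print(get_state()['qpos'].round(2))
c=snap('scene')
im=c['img'][190:290,270:390].astype(float)/255; a=cv2.resize(im**0.6,None,fx=6,fy=6,interpolation=cv2.INTER_CUBIC); cv2.imwrite('pics/sc16.png',np.clip(a*255,0,255).astype('uint8'))
E
```

```text
t 15.57 pos [ 0.5838 -0.0117  0.1681] ang 30.1 r 0.0499 Fr 0.13 Ft -2.44 Fz 2.44 torq [ 0.06  0.27 -0.06] open 0.185
toolz [-0.014  0.021 -1.   ] tooly [0.043 0.999 0.021]
[[(0.0038), (-0.0079), (-0.0001)]]
[-0.2   0.16  1.86  0.02  1.14 -1.74]
```

View pics/sc16.png

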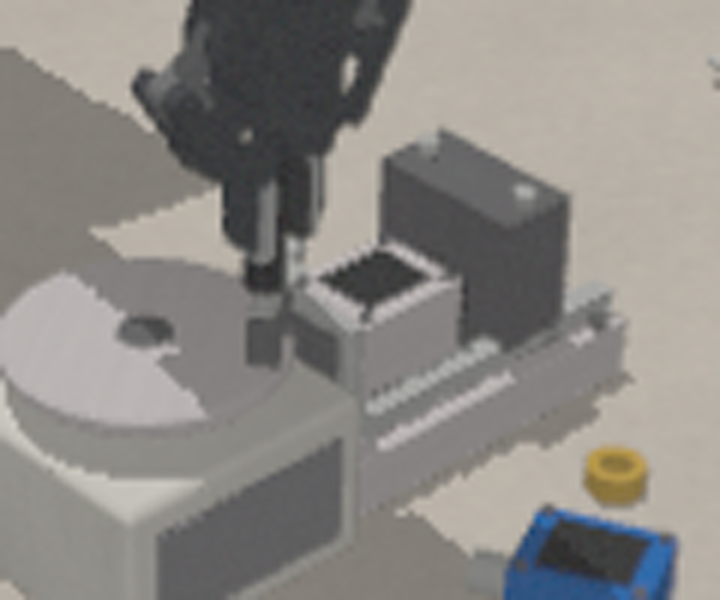

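>>> move_arm --linear '[[0,0,0],[0,0,0],[0,0,0],[0,0,0]]' --twist '[[0,0,0],[0,0,0],[0,0,0],[0,0,0]]' --grip 0.4 --force 30

```text
time: 15.95
eef_pos: [0.5846, -0.013, 0.1675]
tcp_rot: [0.022, 1.0, 0.01, -0.006]
contact_force: [-0.1, 1.2, 0.1]
opening: 0.398
```

```bash
python3 plan.py .5406 -.0368 1 10| sed 's/np.float64//g'
```

```text
t 15.95 pos [ 0.5846 -0.013   0.1675] ang 28.4 r 0.05 Fr 0.53 Ft -1.1 Fz 0.06 torq [0.   0.01 0.03] open 0.398
toolz [-0.011  0.019 -1.   ] tooly [0.043 0.999 0.019]
[[(0.0034), (-0.008), (0.0005)]]
```

Now lift, rotate +31° about z and straighten (the fingers still straddle the handle while lifting).

>>> move_arm --linear '[[0,0,0.01],[0,0,0.015],[0,0,0.015],[0,0,0.015],[0,0,0.01],[0,0,0],[0,0,0],[0,0,0],[0,0,0],[0,0,0]]' --twist '[[0,0,0],[0,0,0],[0,0,0],[-0.5,-0.3,0],[-0.5,-0.3,6],[0,0,6],[0,0,6],[0,0,6],[0,0,4],[0,0,0]]'

```text
time: 16.78
eef_pos: [0.5868, -0.0146, 0.2456]
tcp_rot: [-0.232, 0.973, -0.004, 0.005]
contact_force: [-0.4, 0.0, 0.0]
opening: 0.399
```

```bash
python3 plan.py .5406 -.0368 1 10| sed 's/np.float64//g'; python3 - <<'E'
from h import *
c=snap('scene')
im=c['img'][190:290,260:380].astype(float)/255; a=cv2.resize(im**0.6,None,fx=6,fy=6,interpolation=cv2.INTER_CUBIC); cv2.imwrite('pics/sc17.png',np.clip(a*255,0,255).astype('uint8'))
E
```

```text
t 16.78 pos [ 0.5868 -0.0146  0.2456] ang 25.7 r 0.0512 Fr -0.32 Ft -0.16 Fz 0.01 torq [0.   0.01 0.02] open 0.399
toolz [ 0.012 -0.005 -1.   ] tooly [-0.451  0.893 -0.01 ]
[[(0.002), (-0.0087), (-0.0776)]]
```

View pics/sc17.png

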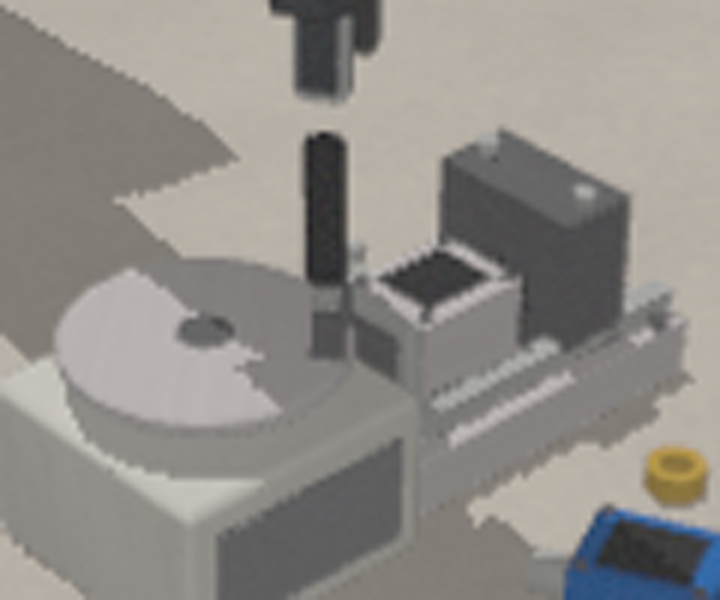

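```bash
python3 - <<'E'
from h import *
c=dict(np.load('scene.npz'))
f=lambda u,v,z: onz(c,260+u/6-.5,190+v/6-.5,z).round(4)
C=np.array([.5368,-.039])
for u,v,z in((325,284,.139),(326,142,.201)):
    p=f(u,v,z); d=p[:2]-C; print(p,np.hypot(*d),np.degrees(np.arctan2(d[1],d[0])))
E
```

```text
[ 0.5799 -0.0139  0.139 ] 0.04987604635493869 30.21509225837115
[ 0.5751 -0.0095  0.201 ] 0.04834397583980854 37.60472254460415
```

>>> move_arm --linear '[[0.007,0.005,0],[0.007,0.006,0],[0.006,0.005,0],[0,0,0],[0,0,0],[0,0,0],[0,0,0]]' --twist '[[0.2,0.4,2],[0.1,0.3,1],[0,0,0],[0,0,0],[0,0,0],[0,0,0],[0,0,0]]' --grip 0.0

```text
time: 17.42
eef_pos: [0.6099, 0.0038, 0.2467]
tcp_rot: [-0.256, 0.967, 0.0, 0.0]
contact_force: [-0.7, 0.4, -0.2]
opening: 0.002
```

```bash
python3 st.py
```

```text
17.4167 [0.6099 0.0038 0.2467] [-0.67  0.45 -0.17] [-0.015 -0.022 -0.015] 0.0022230250935558198
[[-0.869 -0.495  0.   ]
 [-0.495  0.869  0.   ]
 [-0.001  0.    -1.   ]]
```

>>> move_arm --linear '[[0,0,-0.015],[0,0,-0.018],[0,0,-0.015],[0,0,-0.01],[0,0,0],[0,0,0]]' --twist '[[0,0,0],[0,0,0],[0,0,0],[0,0,0],[0,0,0],[0,0,0]]'

```text
time: 17.92
eef_pos: [0.6096, 0.0032, 0.1877]
tcp_rot: [-0.255, 0.967, -0.001, 0.001]
contact_force: [0.1, -1.3, 0.3]
opening: 0.001
```

```bash
python3 st.py; python3 - <<'E'
from h import *
c=snap('scene')
im=c['img'][190:290,260:380].astype(float)/255; a=cv2.resize(im**0.6,None,fx=6,fy=6,interpolation=cv2.INTER_CUBIC); cv2.imwrite('pics/sc18.png',np.clip(a*255,0,255).astype('uint8'))
E
```

```text
17.9167 [0.6096 0.0032 0.1877] [ 0.06 -1.35  0.3 ] [-0.064  0.001 -0.003] 0.0007900608476451258
[[-0.87  -0.494  0.002]
 [-0.494  0.87  -0.   ]
 [-0.002 -0.002 -1.   ]]
```

View pics/sc18.png

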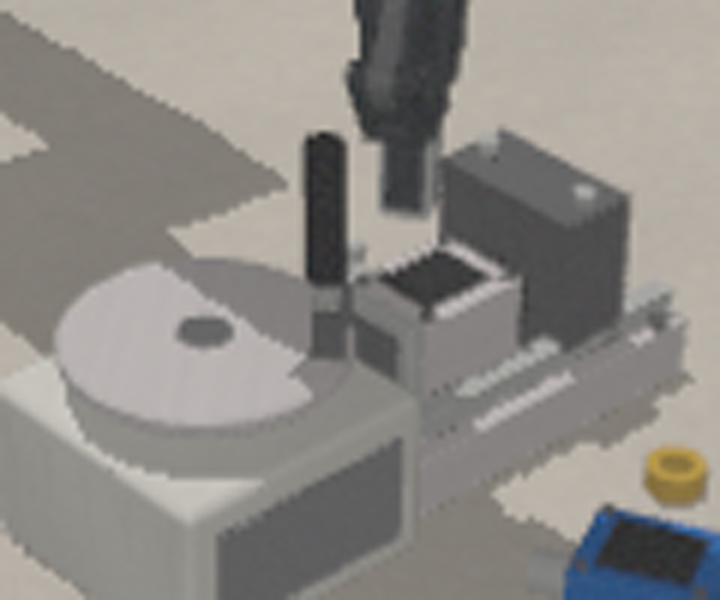

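>>> move_arm --linear '[[-0.0043,-0.0025,0],[-0.0043,-0.0025,0],[-0.0052,-0.003,0],[-0.0052,-0.003,0],[-0.0043,-0.0025,0],[0,0,0]]' --twist '[[0,0,0],[0,0,0],[0,0,0],[0,0,0],[0,0,0],[0,0,0]]'

```text
time: 18.47
eef_pos: [0.5863, -0.0121, 0.1922]
tcp_rot: [-0.255, 0.967, -0.002, 0.005]
contact_force: [0.6, -0.5, 0.1]
opening: -0.006
```

```bash
cat > fold.py <<'E'
from h import *
s=get_state();p=s['eef_pos'];f=s['contact_force'];H=np.array([.5825,-.0125]);er=np.array([.866,.5]);et=np.array([.5,-.866])
d=p[:2]-H;print('t',round(s['time'],2),'pos',p.round(4),'corner rad mm',((d@er-.011)*1e3).round(1),'tan',(d@et*1e3).round(1),'h',((p[2]-.008-.125)*1e3).round(1),'Fr',(f[:2]@er).round(2),'Ft',(f[:2]@et).round(2),'Fz',f[2].round(2))
import sys
c=snap('scene')
im=c['img'][190:290,260:380].astype(float)/255; a=cv2.resize(im**0.6,None,fx=6,fy=6,interpolation=cv2.INTER_CUBIC); cv2.imwrite('pics/'+sys.argv[1],np.clip(a*255,0,255).astype('uint8'))
E
python3 fold.py f1.png
```

```text
t 18.47 pos [ 0.5863 -0.0121  0.1922] corner rad mm -7.5 tan 1.5 h 59.2 Fr 0.31 Ft 0.74 Fz 0.05
```

View pics/f1.png

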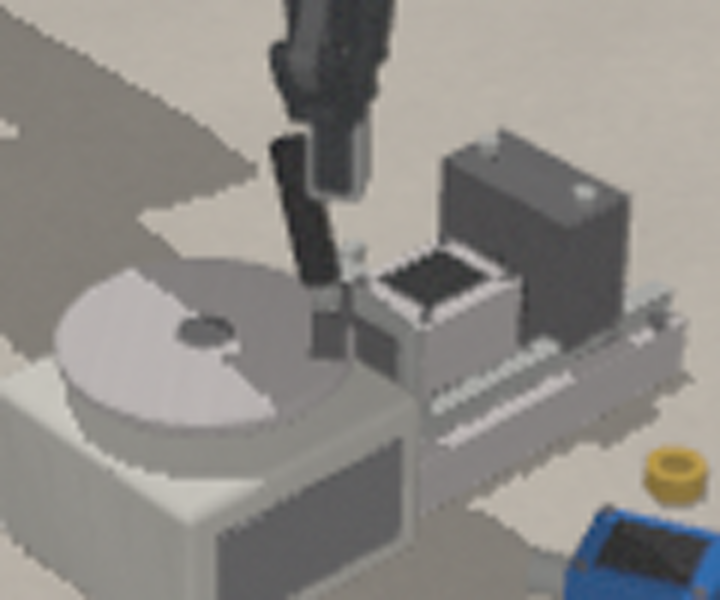

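>>> move_arm --linear '[[-0.005,-0.003,-0.004],[-0.0052,-0.003,-0.004],[-0.0056,-0.0033,-0.0035],[-0.0056,-0.0033,-0.004],[0,0,0]]' --twist '[[0,0,0],[0,0,0],[0,0,0],[0,0,0],[0,0,0]]'

```text
time: 18.93
eef_pos: [0.5643, -0.0263, 0.1776]
tcp_rot: [-0.255, 0.967, -0.004, 0.007]
contact_force: [1.0, -0.1, 1.1]
opening: -0.002
```

```bash
python3 fold.py f2.png
```

```text
t 18.93 pos [ 0.5643 -0.0263  0.1776] corner rad mm -33.6 tan 2.9 h 44.6 Fr 0.83 Ft 0.55 Fz 1.07
```

View pics/f2.png

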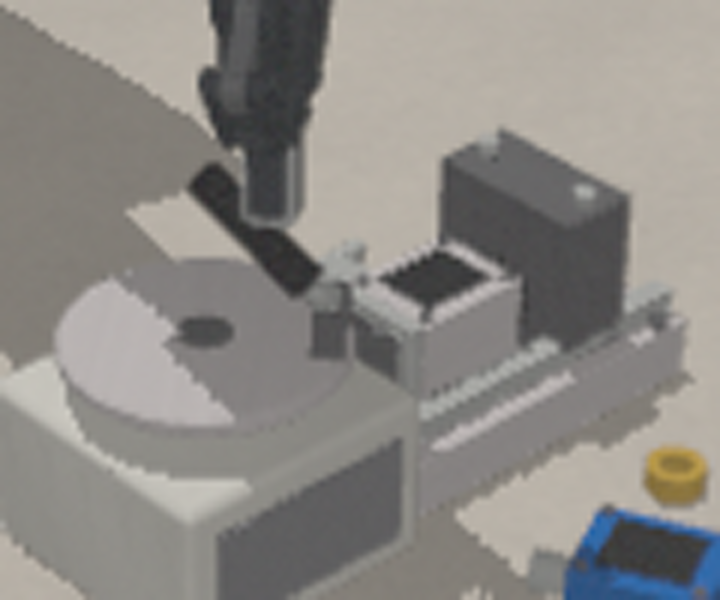

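>>> move_arm --linear '[[-0.0053,-0.0018,-0.005],[-0.0048,-0.0015,-0.005],[-0.0037,-0.0015,-0.0055],[-0.0026,-0.001,-0.0055],[-0.0017,-0.001,-0.005],[0,0,0]]' --twist '[[0,0,0],[0,0,0],[0,0,0],[0,0,0],[0,0,0],[0,0,0]]'

```text
time: 19.48
eef_pos: [0.5438, -0.0334, 0.1485]
tcp_rot: [-0.255, 0.967, -0.003, 0.006]
contact_force: [0.9, 0.0, 0.5]
opening: -0.002
```

```bash
python3 fold.py f3.png
```

```text
t 19.48 pos [ 0.5438 -0.0334  0.1485] corner rad mm -55.0 tan -1.2 h 15.5 Fr 0.78 Ft 0.43 Fz 0.46
```

View pics/f3.png

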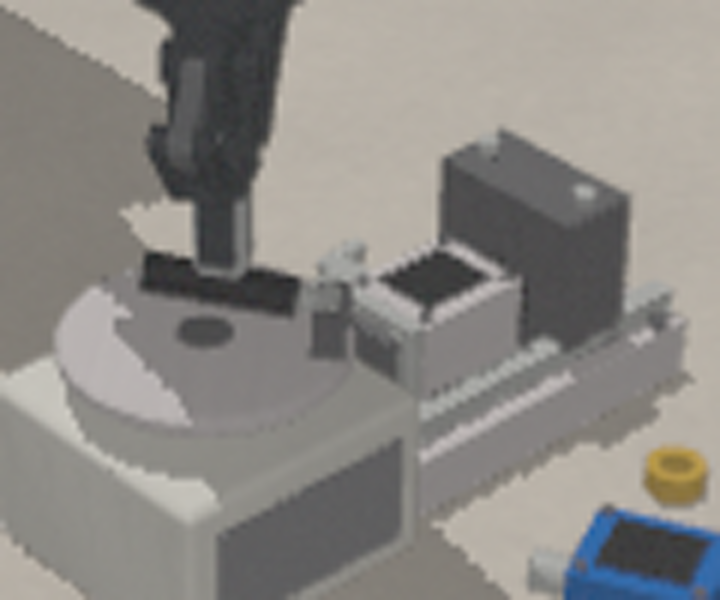

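Nearly home; press straight down gently (also 2° tilt trimmed by nothing).

>>> move_arm --linear '[[0,0,-0.003],[0,0,-0.003],[0,0,-0.002],[0,0,0]]' --twist '[[0,0,0],[0,0,0],[0,0,0],[0,0,0]]'

```text
time: 19.87
eef_pos: [0.5446, -0.0341, 0.1418]
tcp_rot: [-0.256, 0.967, -0.004, 0.006]
contact_force: [-1.5, -1.3, 3.3]
opening: -0.004
```

```bash
python3 fold.py f4.png
```

```text
t 19.87 pos [ 0.5446 -0.0341  0.1418] corner rad mm -54.6 tan -0.2 h 8.8 Fr -1.95 Ft 0.33 Fz 3.31
```

>>> move_arm --linear '[[0,0,-0.002],[0,0,-0.003],[0,0,-0.003]]' --twist '[[0,0,0],[0,0,0],[0,0,0]]'

```text
time: 20.17
eef_pos: [0.5475, -0.0376, 0.1406]
tcp_rot: [-0.258, 0.966, -0.009, 0.007]
contact_force: [-3.4, -5.4, 9.5]
opening: -0.0
```

```bash
python3 fold.py f5.png
```

```text
t 20.17 pos [ 0.5475 -0.0376  0.1406] corner rad mm -53.9 tan 4.3 h 7.6 Fr -5.59 Ft 2.97 Fz 9.46
```

View pics/f5.png

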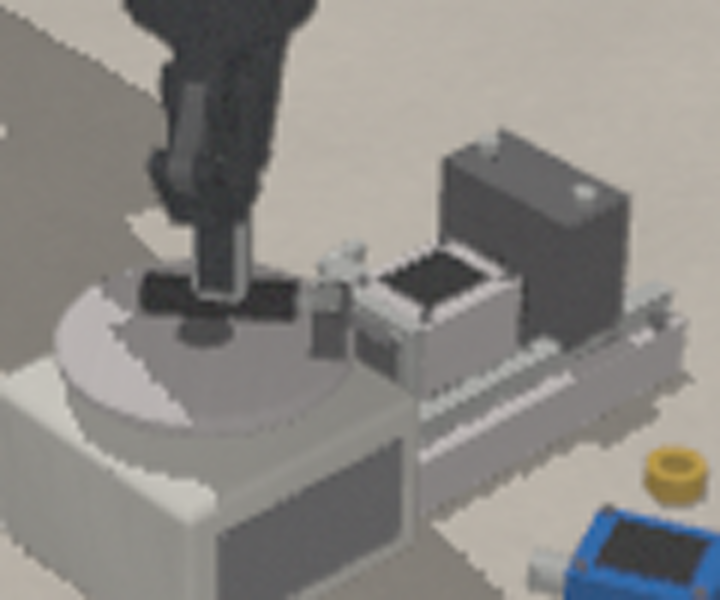

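>>> move_arm --linear '[[0,0,0.005],[0,0,0.015],[0,0,0.025],[0,0,0.03],[-0.01,0,0.035],[-0.03,0,0.03],[-0.035,0,0.02],[-0.02,0,0],[0,0,0]]' --twist '[[0,0,0],[0,0,0],[0,0,0],[0,0,0],[0,0,0],[0,0,0],[0,0,0],[0,0,0],[0,0,0]]'

```text
time: 20.97
eef_pos: [0.4495, -0.0358, 0.304]
tcp_rot: [-0.258, 0.966, -0.007, 0.008]
contact_force: [0.4, 0.1, -0.2]
opening: -0.003
```

```bash
python3 fold.py f6.png; python3 - <<'E'
from h import *
c=snap('top')
im=c['img'][190:300,210:380]; cv2.imwrite('pics/tp20.png',cv2.resize(im,None,fx=4.7,fy=4.7,interpolation=cv2.INTER_CUBIC))
E
```

```text
t 20.97 pos [ 0.4495 -0.0358  0.304 ] corner rad mm -137.8 tan -46.3 h 171.0 Fr 0.36 Ft 0.11 Fz -0.16
```

View pics/f6.png

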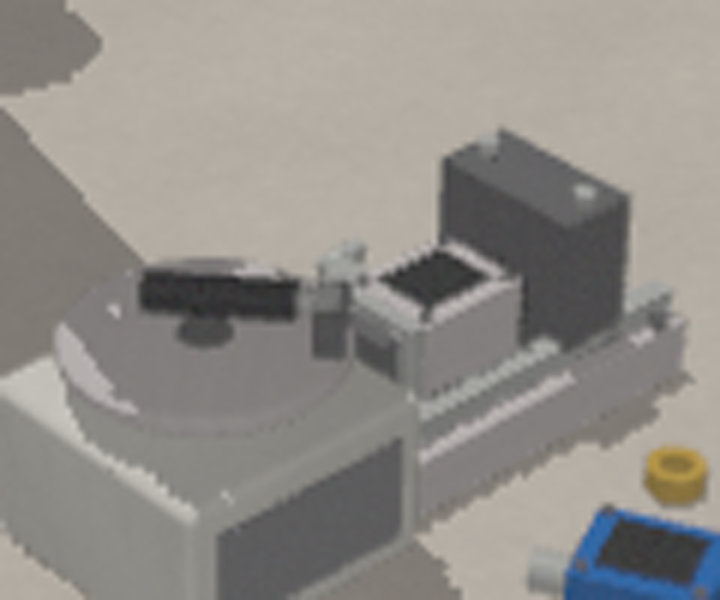

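View pics/tp20.png

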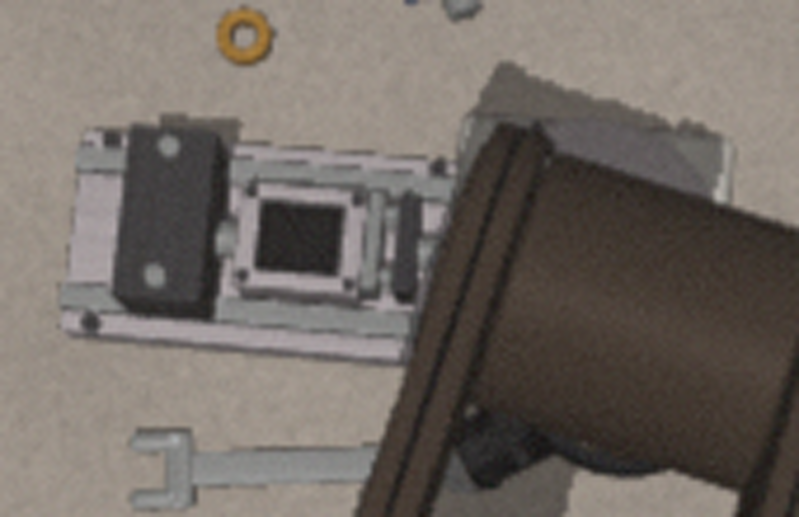

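```bash
python3 - <<'E'
from h import *
c=dict(np.load('scene.npz'))
# mask sleeve: dark pixels
H=np.array([.580,-.0139]); C=np.array([.5368,-.039]); u=(C-H)/np.hypot(*(C-H))
for ph in(0,.05,.1):
    P=[[*(H+u*s*np.cos(ph)),.125+s*np.sin(ph)] for s in(.012,.076)]
    q=((proj(c,P)-[260,190]+.5)*6).round(1); print(ph,q.tolist(), (q[1]-q[0])[1]/(q[1]-q[0])[0])
g=cv2.cvtColor(c['img'],cv2.COLOR_BGR2GRAY)[225:248,278:312]
m=(g<45).astype(np.uint8)
n,l,st,ce=cv2.connectedComponentsWithStats(m)
k=1+np.argmax(st[1:,4]);ys,xs=np.nonzero(l==k)
print(st[k]);
cn=np.array([[x+278,y+225] for x,y in zip(xs,ys)],np.float32)
r=cv2.minAreaRect(cn);print(((np.array(r[0])-[260,190]+.5)*6).round(1),np.array(r[1])*6,r[2])
b=(cv2.boxPoints(r)-[260,190]+.5)*6;print(b.round(0).tolist())
ln=cv2.fitLine(cn,cv2.DIST_L2,0,.01,.01).ravel();print('slope',ln[1]/ln[0])
for h,cc in ((c,'z of sleeve top'),):
    for U in(150,180,210,240,270,290):
        print(dep(c,260+U/6-.5,190+(290+(U-160)*.06)/6-.5).round(4))
E
```

```text
0 [[295.8, 309.3], [143.3, 288.4]] 0.13704918032786909
0.05 [[295.8, 308.0], [143.4, 280.6]] 0.179790026246719
0.1 [[295.9, 306.8], [143.9, 272.8]] 0.22368421052631582
[  5  10  27  13 218]
[218.4 310.6] [157.49245834  70.81875801] 3.3664608001708984
[[138.0, 341.0], [142.0, 271.0], [299.0, 280.0], [295.0, 351.0]]
slope 0.038734198
[ 0.522  -0.0557  0.1296]
[ 0.5313 -0.0478  0.1293]
[ 0.5417 -0.041   0.13  ]
[ 0.5494 -0.0315  0.1282]
[ 0.56   -0.025   0.1291]
[ 0.5674 -0.021   0.13  ]
```

```bash
python3 - <<'E'
import cv2,numpy as np
def sh(a,b,x0,x1,y0,y1,sc,pad=40):
    A=cv2.imread('pics/'+a,0).astype(np.float32);B=cv2.imread('pics/'+b,0).astype(np.float32)
    T=A[y0:y1,x0:x1]; S=B[y0-10:y1+10,max(0,x0-pad):x1+pad]
    r=cv2.matchTemplate(S,T,cv2.TM_CCOEFF_NORMED);_,v,_,m=cv2.minMaxLoc(r)
    return ((m[0]-min(pad,x0))/sc,(m[1]-10)/sc,round(float(v),3))
print('tp13->tp14',sh('tp13.png','tp14.png',228,290,175,300,4.7), 'narrow',sh('tp13.png','tp14.png',240,268,180,300,4.7))
print('tp14->tp20 narrow',sh('tp14.png','tp20.png',228,262,180,290,4.7))
print('tp13->tp20',sh('tp13.png','tp20.png',240,340,180,300,4.7),sh('tp13.png','tp20.png',240,268,180,300,4.7))
print('port ctl',sh('tp14.png','tp20.png',120,215,130,310,4.7))
for a,b in(('sc13.png','sc15.png'),('sc15.png','sc16.png'),('sc13.png','sc16.png')):
    print(a,b,sh(a,b,300,450,250,330,6),'ctl',sh(a,b,400,560,140,230,6))
E
```

```text
tp13->tp14 (-1.9148936170212765, -0.2127659574468085, 0.581) narrow (-2.553191489361702, -0.2127659574468085, 0.838)
tp14->tp20 narrow (-0.2127659574468085, 0.0, 0.779)
tp13->tp20 (-2.7659574468085104, -0.2127659574468085, 0.975) (-2.553191489361702, -0.2127659574468085, 0.842)
port ctl (0.0, 0.0, 0.986)
sc13.png sc15.png (1.8333333333333333, -0.8333333333333334, 0.942) ctl (0.0, 0.0, 0.999)
sc15.png sc16.png (0.0, 0.0, 0.952) ctl (0.0, 0.0, 1.0)
sc13.png sc16.png (1.8333333333333333, -0.8333333333333334, 0.976) ctl (0.0, 0.0, 1.0)
```

```bash
python3 - <<'E'
from h import *
c=dict(np.load('scene.npz'));t=dict(np.load('top.npz'))
d=np.array([.06,.998,0])
P=np.array([.545,.09,.075])
for n,k in(('scene',c),('top',t)):
    q=proj(k,[P,P+d*.01]); print(n,(q[1]-q[0])/10,'px/mm')
def load(f,x0,y0,x1,y1,fx):
    A=cv2.imread('pics/'+f,0).astype(np.float32); return A
def sub(a,b,x0,x1,y0,y1,sc,pad=40,extra=6):
    A=cv2.imread('pics/'+a,0).astype(np.float32);B=cv2.imread('pics/'+b,0).astype(np.float32)
    A=cv2.GaussianBlur(A,(0,0),sc*.6);B=cv2.GaussianBlur(B,(0,0),sc*.6)
    T=A[y0:y1,x0:x1]; S=B[y0-15:y1+15,x0-pad:x1+pad]
    r=cv2.matchTemplate(S,T,cv2.TM_CCOEFF_NORMED);_,v,_,m=cv2.minMaxLoc(r)
    x,y=m; 
    fx=.5*(r[y,x-1]-r[y,x+1])/(r[y,x-1]-2*r[y,x]+r[y,x+1]); fy=.5*(r[y-1,x]-r[y+1,x])/(r[y-1,x]-2*r[y,x]+r[y+1,x])
    return round((x+fx-pad)/sc,2),round((y+fy-15)/sc,2),round(float(v),3)
for w in((300,450,250,330),(310,450,250,300),(300,460,240,380),(310,440,250,320)):
    print('sc13-15',sub('sc13.png','sc15.png',*w,6),'13-16',sub('sc13.png','sc16.png',*w,6),'15-16',sub('sc15.png','sc16.png',*w,6))
for w in((240,340,180,300),(245,330,190,300)):
    print('tp13-20',sub('tp13.png','tp20.png',*w,4.7),'topz-13',sub('topz.png','tp13.png',262,340,180,300,4.7))
print('scz-> f6?')
E
```

```text
scene [ 0.26620057 -0.13705893] px/mm
top [-0.45333616 -0.03238255] px/mm
sc13-15 (np.float32(1.74), np.float32(-0.84), 0.955) 13-16 (np.float32(1.74), np.float32(-0.87), 0.987) 15-16 (np.float32(0.01), np.float32(-0.05), 0.955)
sc13-15 (np.float32(1.65), np.float32(-0.78), 0.984) 13-16 (np.float32(1.76), np.float32(-0.85), 0.99) 15-16 (np.float32(0.08), np.float32(-0.09), 0.978)
sc13-15 (np.float32(1.7), np.float32(-0.81), 0.953) 13-16 (np.float32(1.75), np.float32(-0.83), 0.972) 15-16 (np.float32(0.07), np.float32(-0.02), 0.962)
sc13-15 (np.float32(1.76), np.float32(-0.84), 0.97) 13-16 (np.float32(1.79), np.float32(-0.88), 0.993) 15-16 (np.float32(0.03), np.float32(-0.05), 0.961)
tp13-20 (np.float32(-2.76), np.float32(-0.22), 0.981) topz-13 (np.float32(-2.22), np.float32(-0.17), 0.995)
tp13-20 (np.float32(-2.99), np.float32(-0.24), 0.995) topz-13 (np.float32(-2.22), np.float32(-0.17), 0.995)
scz-> f6?
```

```bash
python3 - <<'E'
from plant import *
s=get_state();print(s['time'],s['eef_pos'],s['contact_force'])
print(sign_off())
E
```

```text
21.0667 [ 0.45152493 -0.03616847  0.3036201 ] [-0.31197567 -0.07210581 -0.09636924]
the job is handed in; nothing more can be done
None
```

I swung the handle upright and cranked the wheel clockwise about 326° until it went clearly stiff. I then folded the handle back down over the wheel, let go, and handed the job in at about 21 s.

- **Clamping:** the sideways push at the handle rose from about 6–7.5 N running free to 13.4 N. That is roughly 6.5–7.5 N above free running, inside the 4.5–9 N window.
- **Disagreement on the clamp:** image matching puts the moment of contact slightly earlier, which would mean about 8 ± 1 N above free running. That is still under the 9 N limit, but closer to it. The wrist-torque rise suggested less, about 4 N. I trusted the force reading. The cassette did not move in the images over the last 23° of cranking, which fits it being seated.
- **Handle:** I pressed it home with 9.5 N. Depth readings along the sleeve afterwards were level within about 2 mm, at 0.128–0.130 m, so it is fully down.
- **Release:** at sign-off the gripper was clear of everything, with contact force near zero.
- **Unfolding hitch:** the first try slipped in the grip at about 82°. I gripped again, brought the handle to its stop and checked in the image that it stood upright before cranking.
- **Not checked:** the arm blocked part of the final overhead view, so I did not recheck every other object on the bench. The arm went near none of them.

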